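Set out the writing desk

TASK

Set out the writing desk: stand the potted succulent on the middle of the cork coaster and the blue ink jar on the wooden ledge midway between that coaster and the clock. Lay the yellow notebook flat on the middle of the grey book (not the red one), its long side in line with the book's long side, and stand the brass paperweight on the middle of the notebook. Keep the plant upright all the time, and leave the mug where it stands.

Things in the scene. Friction and masses are not known exactly. Their poses are not given: they have to be found in the camera images.
- plant: loose: small potted succulent. Straight round terracotta pot, 54 mm diameter, 48 mm high, green leaves rising above it to about 65 mm within 24 mm of the axis (grip the pot, not the leaves). Origin: centre of the pot's underside, z up. About 0.18 kg.
- ink: loose: round blue ink jar with a white label and a black cap, shut. 50 mm diameter, 62 mm high in all, the cap a little narrower. Origin: centre of its underside, z up. About 0.16 kg.
- notebook: loose: yellow pocket notebook with a black band across one end, lying flat, a rigid slab 92 mm (its x axis) by 60 mm (its y axis) by 14 mm thick. Origin: centre of its underside, z up. Grip it across the 60 mm. About 0.09 kg. Its end over end direction does not matter.
- weight: loose: brass paperweight, a 40 mm diameter cylinder 30 mm high with a small knob on top, 42 mm high in all. Grip the cylinder. Origin: centre of its underside, z up. About 0.3 kg.
- ledge: fixed: low dark wooden board (display ledge), 100 mm (its x axis) by 360 mm (its y axis) by 15 mm high, lying on the desk. Origin: centre of its underside, so its top is 15 mm above the origin. The cork coaster and the clock stand on it, each 125 mm from its centre, on opposite sides along its y axis (which is on which side varies), so its centre is the point midway between them.
- coaster: fixed: round cork coaster on the ledge, 80 mm diameter, 4 mm thick. Origin: centre of its underside (on the ledge's top); z up.
- clock: fixed: small black desk clock with a white dial, standing on the ledge, 34 mm (x) by 66 mm (y) and 70 mm high. Origin: centre of its underside; the dial faces its -x, towards the robot.
- grey_book: fixed: closed grey hardback lying flat on the desk, 165 mm (its x axis) by 115 mm (its y axis), 24 mm thick. Origin: centre of its underside, z up; its top is 24 mm above the origin.
- red_book: fixed bystander: closed red hardback of the same size and axes as the grey book, lying on the other side of the desk. Nothing goes on it.
- mug: loose bystander: white mug beyond the ledge, 76 mm diameter, 85 mm high, handle at its +y. Origin: centre of its underside. Do not move it.
There are look-alikes about, which are no part of the job. What is meant by the notebook is not pink, and is the larger of those in its own colour.

How it is judged:
By the outcome, as a careful person would: the job done as asked, in the order asked, and still so for the second after the job is handed in, with the robot touching nothing.
It also fails if it takes over 104 s, if anything falls off the work surface, if the arm or the gripper's body presses on something with over 40 N, if the wrist force passes 120 N, or if a joint passes its speed limit or range.

ROBOT

A 7-joint arm with a two-finger parallel gripper is mounted at the origin on the work surface. World frame = base frame: x ahead of the robot, y to its left, z up, the work surface at z = 0. Lengths are in m, angles in rad, forces in N, time in s.
With the tool pointing down it reaches from about 0.425 to 1.025 m from the base axis. Payload 3.6 kg.
Tool frame: the origin (TCP) lies midway between the tips of the shut fingers; the grasp point (between the pads) lies 19 mm behind it; z points along the fingers, y is the direction in which the jaws open and shut (so a half turn about z gives the same grasp; the last joint's range is limited). The gripper opens to 85 mm and grips with 20 to 120 N. Pads are 22 mm wide; open, the fingers measure 114 mm over their backs; the gripper's body (76 mm by 85 mm) begins 54 mm behind the grasp point. The pads swing forward as they close: fully open they stand 13 mm farther back than shut.
Start: joints at [-1.355, 0.591, 0.048, 1.609, -0.033, 0.943, -0.034], TCP at [0.221, 0.69, 0.231] pointing down, gripper open.
Joint ranges: [-2.69, 2.69], [-0.47, 2.24], [-1.27, 1.36], [0.19, 2.51], [-1.53, 4.68], [0.08, 2.07], [-3.09, 3.09]. Speed limits (rad/s): [2.57, 2.57, 3.14, 3.14, 3.14, 3.14, 3.14].

INTERFACE

Orientations are given as a rotation vector (axis times angle).
In Python, from plant import * gives the robot as it stands.
- The arm moves only by the tool send_rows, never from a script. Its argument "plan" is a list of rows, each a list of 3 entries, a list of its own where there are three numbers: the turn, a rotation vector about the tool's x, y, z in degrees, then the shift along the tool's x, y, z in mm, then the opening in per cent of the stroke, from 0 (shut) to 100 (fully open). A call has 1 to 12 rows; each row shifts and turns the pose as measured when the row begins, along the tool's axes as they then stand; what a row does not reach is not made up. A row lasts 1/12 s, in which the tool goes at most 41.7 mm and 7.16 degrees, less where a joint would pass 70% of its speed; a pose out of reach is approached as far as the arm can. A call with a gripper value outside its range is refused whole. The fingers move at their own pace and stop on an object; "force" is the grip in N (left out, the last holds). Time passes only in rows, so rows that do not move let the fingers close. It gives the time, the measured TCP pose, the force and the opening at its end, in the units of the state.
- state(): the state, without advancing time (a new reading comes with each control period).
- snapshot(name): name is "scene" or "top" or "wrist"; returns a dict with "frame" (384x512x3 uint8, red, green, blue), "intrinsics" (3x3 intrinsics, pixels), "xyz" and "rotation" of the camera in the world. Camera axes: x right, y up, looking along -z (the intrinsics and any distortion apply to the point x, -y, -z); pixel columns grow to the right and rows downward; lengths in m; the calibration is good to about 2 mm. A picture is of the moment at which its call begins. There is no depth.
- sign_off(): hands the job in, once; it reports no verdict.
Trained networks look in the newest picture that a camera, given by its name, has taken for a name from the list of things; names that differ only in an ending like _2 or _b are one class to them, and where a whole thing is asked for, a point or a joint stands for the part that bears it (a point fixed in the world has none). Each returns a list of dicts, best first, with "score" (0 to 1); they miss things now and then, are a little off and sometimes report something else, mostly with a low value. They report only what shows in the picture. A call takes as long as a camera call. They do not tell look-alikes from the thing itself.
- recognise(name, camera): "point" ([x, y, z] in m, in world coordinates, good to about 4 mm: the middle of the surface that is visible of it).
- regions_of(name, camera): "mask" (384x512 bool, what is visible of it).
- mark_of(name, camera): "point" ([x, y, z] in m, in world coordinates, good to about 4 mm: a listed point, or the origin of a listed thing).
The state is a dict: "time_s": time; "q": joint angles; "joint_velocities": joint speeds; "joint_efforts": joint torques, N m; "tool_pos": TCP position; "tool_rot": TCP orientation; "wrist_force": force on the tool from outside, world axes, zero at the start; "wrist_torque": the same for the moment, N m; "opening": finger opening in m.
Only numpy, scipy, OpenCV 4.12 (cv2) and the standard library are available. Lean on these libraries where they do the work, as an engineer would, in place of code of your own. Each camera call takes 0.05 s, during which the arm holds its last target. There are 200 camera calls.

## Working session

There is one attempt and no reset: what is moved stays moved. The work goes in short steps, Python scripts to look and compute and a tool call to move; the robot and the scene stay as the last step left them, time stands still between calls to the robot, and variables do not carry over. Pictures are saved under pics/ and viewed, about 12 in all and at most 16, crops included, and the job is handed in when it is done.

Besides the shell and the picture viewer there is one more tool, called after "Call:" as name([rows], argument=value, ...), one row to a line, values as JSON. send_rows: Moves the arm, as the interface text tells. Its arguments: {"type":"object","properties":{"plan":{"type":"array","items":{"type":"array"}},"force":{"type":"number"}},"required":["plan"]}

```bash
mkdir -p pics; ls; cat > h.py <<'E'
from plant import *
import numpy as np, cv2
from scipy.spatial.transform import Rotation as R
def save(s,f,crop=None,k=1):
    im=s["frame"][:,:,::-1]
    if crop: im=im[crop[1]:crop[3],crop[0]:crop[2]]
    cv2.imwrite("pics/"+f,cv2.resize(im,None,fx=k,fy=k,interpolation=cv2.INTER_CUBIC))
def pix2w(s,u,v,z):
    K=np.array(s["intrinsics"]);d=np.linalg.inv(K)@[u,v,1];d=np.array([d[0],-d[1],-d[2]])
    Rm=np.array(s["rotation"]);Rm=Rm if Rm.shape==(3,3) else R.from_rotvec(Rm).as_matrix()
    d=Rm@d;c=np.array(s["xyz"]);return c+d*(z-c[2])/d[2]
def w2pix(s,p):
    Rm=np.array(s["rotation"]);Rm=Rm if Rm.shape==(3,3) else R.from_rotvec(Rm).as_matrix()
    q=Rm.T@(np.array(p)-s["xyz"]);q=np.array(s["intrinsics"])@[q[0],-q[1],-q[2]];return q[:2]/q[2]
E
python3 - <<'E'
from h import *
st=state();print({k:np.round(v,3) for k,v in st.items()})
for c in("scene","top"):
    s=snapshot(c);save(s,c+"1.png",k=1.5);print(c,np.round(s["xyz"],3),np.round(s["intrinsics"],1).tolist(),[k for k in s])
    for n in "plant ink notebook weight ledge coaster clock grey_book red_book mug".split():
        print(n,[(np.round(r["point"],3).tolist(),round(r["score"],2),w2pix(s,r["point"]).round().tolist()) for r in mark_of(n,c)])
E
```

```text
pics
{'time_s': np.float64(0.0), 'q': array([-1.354,  0.592,  0.048,  1.61 , -0.033,  0.943, -0.034]), 'joint_velocities': array([ 0.   , -0.001,  0.   ,  0.001,  0.001, -0.001,  0.001]), 'joint_efforts': array([ 0.0000e+00, -5.4869e+01,  1.5470e+00, -1.9811e+01,  9.0000e-03,
        9.0000e-03,  0.0000e+00]), 'tool_pos': array([0.221, 0.69 , 0.23 ]), 'tool_rot': array([-0.485, -3.104,  0.004]), 'wrist_force': array([0.305, 0.063, 0.989]), 'wrist_torque': array([-0.026,  0.011, -0.004]), 'opening': np.float64(0.085)}
scene [ 1.095 -0.686  1.052] [[480.6, 0.0, 257.3], [0.0, 480.6, 187.9], [0.0, 0.0, 1.0]] ['frame', 'intrinsics', 'xyz', 'rotation']
plant [([0.456, 0.073, 0.002], 0.87, [231.0, 167.0])]
ink [([0.601, -0.367, 0.002], 0.72, [163.0, 300.0])]
notebook [([0.434, 0.434, 0.002], 0.94, [292.0, 103.0]), ([0.59, 0.374, 0.002], 0.79, [321.0, 132.0]), ([0.718, 0.33, 0.001], 0.56, [349.0, 157.0])]
weight [([0.445, -0.08, 0.0], 0.45, [194.0, 197.0])]
ledge [([0.629, 0.016, -0.003], 0.86, [266.0, 207.0])]
coaster [([0.623, 0.142, 0.016], 0.79, [290.0, 175.0])]
clock [([0.639, -0.106, 0
[... 453 characters left out ...]
.6, [396.0, 195.0])]
notebook [([0.43, 0.433, 0.001], 0.77, [100.0, 253.0]), ([0.596, 0.369, -0.002], 0.62, [127.0, 192.0]), ([0.717, 0.332, 0.0], 0.6, [143.0, 149.0])]
weight [([0.441, -0.076, 0.002], 0.67, [290.0, 251.0])]
ledge [([0.631, 0.021, -0.001], 0.97, [255.0, 181.0])]
coaster [([0.621, 0.142, 0.016], 0.76, [210.0, 183.0])]
clock [([0.641, -0.106, 0.015], 0.88, [301.0, 177.0]), ([0.601, -0.37, -0.0], 0.59, [397.0, 194.0])]
grey_book [([0.416, -0.277, 0.003], 0.82, [365.0, 261.0])]
red_book [([0.412, 0.284, -0.003], 0.73, [155.0, 260.0]), ([0.416, -0.279, -0.001], 0.32, [366.0, 261.0]), ([0.79, 0.046, -0.006], 0.31, [246.0, 126.0])]
mug [([0.788, 0.046, -0.0], 0.68, [246.0, 126.0])]
```

View pics/top1.png

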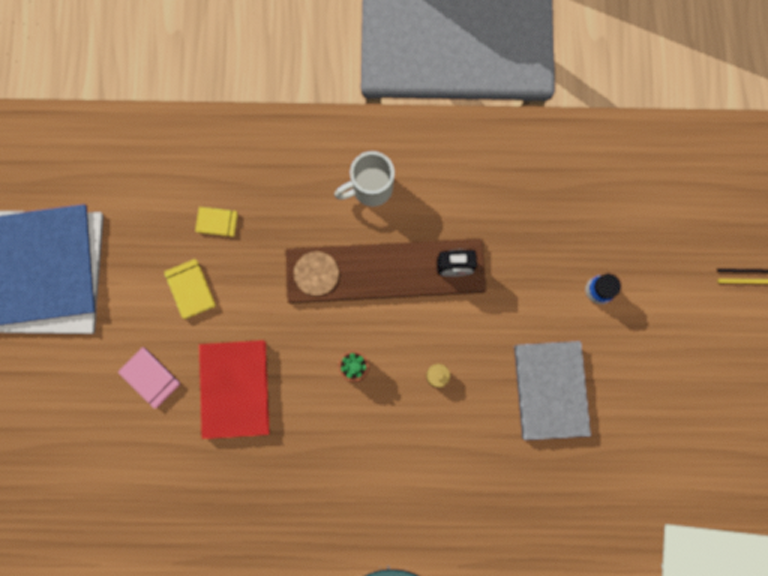

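View pics/scene1.png

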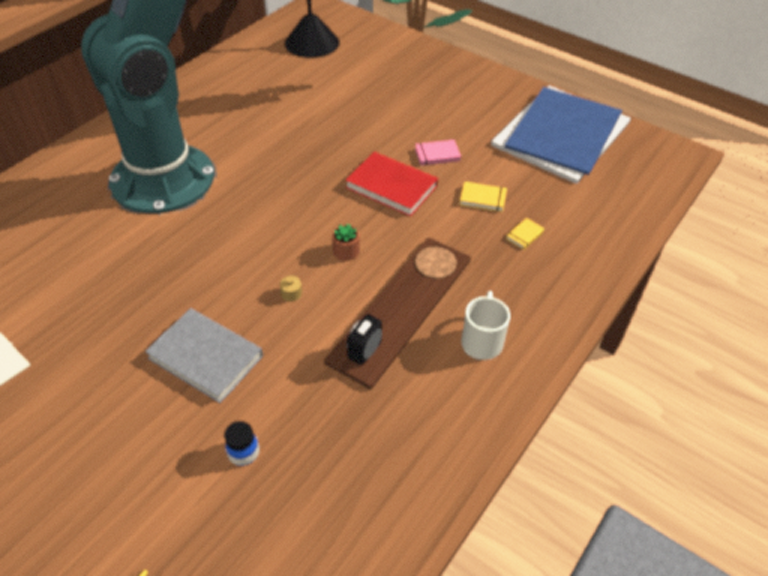

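The top view (1.5x scale) shows these things:
- The large yellow notebook is at (190,290), with look-alikes in small yellow at (216,222) and pink at (149,378). I choose (190,290), since it is the larger of the two yellow ones.
- The plant is at (353,366), the weight at (438,376) and the ink at (604,288).
- The coaster is at (316,273) and the clock at (458,263).
- The grey book is at (553,390) and the red book at (234,389).

Next I measure outlines.

```bash
python3 - <<'E'
from h import *
s=snapshot("top");save(s,"nbcrop.png",(80,120,200,300),4)
for n,z in(("notebook",.014),("grey_book",.024),("ledge",.015),("coaster",.019),("plant",.05),("weight",.03),("ink",.062),("clock",.085)):
    for r in regions_of(n,"top"):
        m=r["mask"].astype(np.uint8);cs,_=cv2.findContours(m,cv2.RETR_EXTERNAL,cv2.CHAIN_APPROX_NONE);c=max(cs,key=cv2.contourArea)[:,0]
        P=np.array([pix2w(s,*q,z)[:2] for q in c]).astype(np.float32)
        (x,y),(w,h),a=cv2.minAreaRect(P*1000)
        b=cv2.boxPoints(((x,y),(w,h),a));e=max(b[1]-b[0],b[2]-b[1],key=np.linalg.norm);yaw=np.degrees(np.arctan2(e[1],e[0]))
        print(n,round(r["score"],2),"c",round(x),round(y),"size",round(w),round(h),"longyaw",round(yaw,1),"px",c.mean(0).round())
E
```

```text
notebook 0.79 c 592 365 size 101 68 longyaw 26.5 px [127. 192.]
notebook 0.76 c 716 324 size 71 47 longyaw 84.7 px [144. 148.]
notebook 0.61 c 443 -80 size 37 37 longyaw -89.9 px [292. 251.]
notebook 0.48 c 630 15 size 101 359 longyaw -86.1 px [257. 181.]
grey_book 0.78 c 419 -279 size 167 123 longyaw 4.3 px [368. 260.]
ledge 0.62 c 629 14 size 104 359 longyaw -86.4 px [257. 181.]
coaster 0.92 c 623 138 size 72 73 longyaw -88.8 px [211. 182.]
plant 0.58 c 455 67 size 57 52 longyaw 0.9 px [236. 244.]
weight 0.45 c 441 -79 size 39 37 longyaw 0.1 px [292. 251.]
ink 0.91 c 594 -364 size 45 66 longyaw -56.2 px [402. 192.]
clock 0.62 c 632 -107 size 47 70 longyaw -89.2 px [304. 175.]
```

View pics/nbcrop.png

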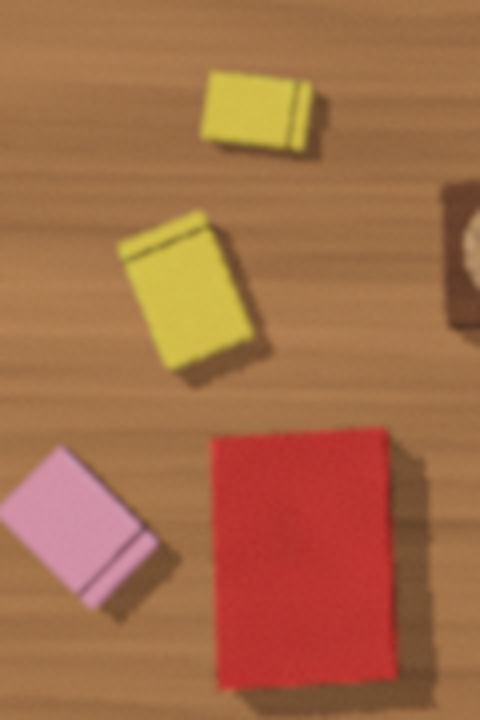

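The close crop confirms it: large yellow at crop (187,290), small yellow at (257,112), pink at (78,528). I write a move planner and head to the plant.

```bash
cat >> h.py <<'E'
def delta(x,y,z,jaw=94):
    st=state();p=st["tool_pos"];Rm=R.from_rotvec(st["tool_rot"]);M=Rm.as_matrix()
    ty=np.radians(jaw);yv=np.array([np.cos(ty),np.sin(ty),0])
    if yv@M[:,1]<0: yv=-yv
    zv=np.array([0,0,-1.]);T=np.c_[np.cross(yv,zv),yv,zv]
    turn=np.degrees((Rm.inv()*R.from_matrix(T)).as_rotvec())
    d=np.array([x,y,z])-p
    print("pos",p.round(4),"jaw",round(np.degrees(np.arctan2(M[1,1],M[0,1])),1),"turn",turn.round(1),"shift(now)",(M.T@d*1000).round(1),"shift(after turn)",(T.T@d*1000).round(1),"t",round(float(st["time_s"]),2),"q7",round(st["q"][6],2),"op",round(float(st["opening"])*1000,1),"F",np.round(st["wrist_force"],1))
E
python3 -c "
from h import *
delta(.455,.068,.20)"
```

```text
pos [0.221  0.6905 0.2313] jaw 72.3 turn [ -0.    0.  -21.7] shift(now) [-412.6 -521.5   31.3] shift(after turn) [-190.  -637.3   31.3] t 1.55 q7 -0.03 op 85.4 F [-0.4  0.1  0.6]
```

Call:
send_rows([
  [[0,0,-5.4],[-30,0,0],100],
  [[0,0,-5.4],[-35,0,0],100],
  [[0,0,-5.4],[-35,0,0],100],
  [[0,0,-5.5],[-30,-15,0],100],
  [[0,0,0],[-10,-38,2],100],
  [[0,0,0],[-10,-38,2],100],
  [[0,0,0],[-10,-38,2],100],
  [[0,0,0],[-10,-38,2],100],
  [[0,0,0],[-10,-38,2],100],
  [[0,0,0],[0,-40,2],100],
  [[0,0,0],[0,-40,2],100],
  [[0,0,0],[0,-40,2],100],
])

```text
time_s: 2.55
tool_pos: [0.4324, 0.3541, 0.2108]
tool_rot: [-0.169, 3.135, 0.026]
wrist_force: [0.7, -0.4, -1.0]
opening: 0.0854
```

```bash
python3 -c "
from h import *
delta(.455,.068,.20)"
```

```text
pos [0.4324 0.3541 0.2108] jaw 96.2 turn [0.9 0.1 2.2] shift(now) [   8.2 -287.     6.1] shift(after turn) [  -2.6 -287.    10.8] t 2.55 q7 0.89 op 85.4 F [ 0.7 -0.4 -1. ]
```

Call:
send_rows(plan="[[[0.9, 0, 2.2], [0, -41, 1], [100][0]], [[0, 0, 0], [0, -41, 2], 100], [[0, 0, 0], [0, -41, 2], 100], [[0, 0, 0], [0, -41, 2], 100], [[0, 0, 0], [0, -41, 2], 100], [[0, 0, 0], [0, -30, 1], 100], [[0, 0, 0], [0, -15, 0], 100], [[0, 0, 0], [0, 0, 0], 100], [[0, 0, 0], [0, 0, 0], 100]]")

```text
send_rows: Invalid argument: plan='[[[0.9, 0, 2.2], [0, -41, 1], [100][0]], [[0, 0, 0], [0, -41, 2], 100], [[0, 0, 0], [0, -41, 2], 100], [[0, 0, 0], [0, -41, 2], 100], [[0, 0, 0], [0, -41, 2], 100], [[0, 0, 0], [0, -30, 1], 100], [[0...(286 chars total, truncated) is not valid JSON
```

```bash
python3 -c "
from h import *
delta(.455,.068,.20)"
```

```text
pos [0.4324 0.3541 0.2108] jaw 96.2 turn [0.9 0.1 2.2] shift(now) [   8.2 -287.     6.1] shift(after turn) [  -2.6 -287.    10.8] t 2.55 q7 0.89 op 85.4 F [ 0.7 -0.4 -1. ]
```

Call:
send_rows([
  [[0.9,0,2.2],[0,-41,1],100],
  [[0,0,0],[0,-41,2],100],
  [[0,0,0],[0,-41,2],100],
  [[0,0,0],[0,-41,2],100],
  [[0,0,0],[0,-41,2],100],
  [[0,0,0],[0,-41,1],100],
  [[0,0,0],[0,-30,0],100],
  [[0,0,0],[0,-10,0],100],
  [[0,0,0],[0,0,0],100],
])

```text
time_s: 3.3
tool_pos: [0.4534, 0.0525, 0.2022]
tool_rot: [-0.079, 3.132, -0.004]
wrist_force: [0.9, -0.0, 0.3]
opening: 0.0855
```

```bash
python3 -c "
from h import *
delta(.455,.068,.20)
s=snapshot('wrist');save(s,'w1.png',k=1.5);print(s['xyz'],s['rotation'])
for f in(mark_of,recognise):
  for r in f('plant','wrist'): print(np.round(r['point'],4),r['score'],w2pix(s,r['point']))
delta(.455,.068,.20)
"
```

```text
pos [0.4534 0.0525 0.2022] jaw 92.9 turn [-0.2  0.5 -1.1] shift(now) [-2.4 15.4  2.1] shift(after turn) [-2.7 15.3  2.2] t 3.3 q7 1.4 op 85.5 F [ 0.9 -0.   0.3]
[0.37357684 0.04929862 0.34398078] [-0.25009366 -0.26044109  1.60572466]
[0.4562 0.0745 0.0015] 0.82 [275.24346532 164.79092567]
[0.6227 0.1436 0.0162] 0.47 [325.56409345 310.91384265]
[0.447  0.0703 0.0532] 0.66 [274.53989722 168.36903018]
pos [0.4537 0.057  0.2022] jaw 93.3 turn [-0.1  0.5 -0.7] shift(now) [-1.9 10.9  2.2] shift(after turn) [-2.1 10.9  2.2] t 3.45 q7 1.4 op 85.2 F [-0.4  0.5 -0.2]
```

View pics/w1.png

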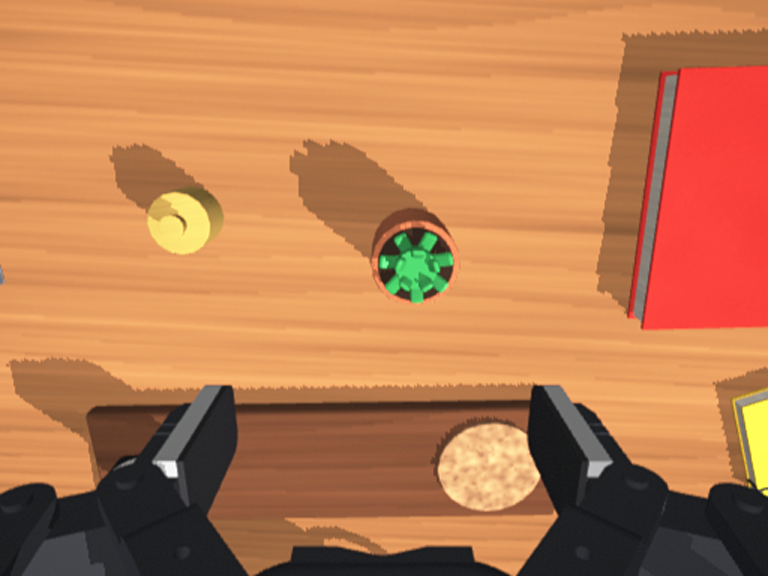

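The wrist view shows the pot rim centred at (416,261), the weight's top at (179,223) and the coaster at (491,466), all in 1.5x pixels.

```bash
python3 -c "
from h import *
s=snapshot('wrist')
print(pix2w(s,277.3,174,.048),pix2w(s,119.3,148.7,.030),pix2w(s,327.5,311,.019))
p=pix2w(s,277.3,174,.048);delta(p[0],p[1],.10)
"
```

```text
[0.45366504 0.07825454 0.048     ] [ 0.44247602 -0.07003451  0.03      ] [0.62050202 0.1510277  0.019     ]
pos [0.4537 0.0577 0.2021] jaw 93.4 turn [-0.   0.5 -0.6] shift(now) [ -0.3  20.5 102.1] shift(after turn) [ -1.4  20.5 102.1] t 3.5 q7 1.4 op 85.3 F [-0.3  1.3  0.5]
```

Call:
send_rows([
  [[0,0.5,-0.6],[-1,14,20],100],
  [[0,0,0],[0,0,35],100],
  [[0,0,0],[0,0,30],100],
  [[0,0,0],[0,0,10],100],
  [[0,0,0],[0,0,0],100],
  [[0,0,0],[0,0,0],100],
])

```text
time_s: 4.0
tool_pos: [0.4592, 0.087, 0.1056]
tool_rot: [-0.143, 3.128, 0.012]
wrist_force: [0.2, 0.3, 0.4]
opening: 0.0857
```

```bash
python3 -c "
from h import *
s=snapshot('wrist');im=s['frame'].astype(int);g=((im[:,:,1]>im[:,:,0]+40)&(im[:,:,1]>im[:,:,2]+30)).astype(np.uint8)
c=cv2.moments(g,True);u,v=c['m10']/c['m00'],c['m01']/c['m00'];p=pix2w(s,u,v,.058);print(u,v,c['m00'],p)
delta(p[0],p[1],.010)
"
```

```text
230.54015918958032 208.13422575976844 2764.0 [0.4537026  0.07300446 0.058     ]
pos [0.4594 0.0872 0.106 ] jaw 95.2 turn [0.4 0.6 1.2] shift(now) [  8.1 -14.3  95.8] shift(after turn) [  6.7 -13.7  96. ] t 4.05 q7 1.37 op 85.3 F [ 0.9  0.5 -0.6]
```

Call:
send_rows([
  [[0.4,0.6,1.2],[6,-13,0],100],
  [[0,0,0],[0,0,0],100],
  [[0,0,0],[0,0,0],100],
])

```text
time_s: 4.3
tool_pos: [0.4558, 0.0744, 0.1081]
tool_rot: [-0.112, 3.135, 0.002]
wrist_force: [0.2, -0.3, 0.1]
opening: 0.0856
```

```bash
python3 -c "
from h import *
delta(.4537,.072,.010)
"
```

```text
pos [0.4558 0.0744 0.1081] jaw 94.1 turn [0.1 0.3 0.1] shift(now) [ 2.7 -2.3 98.1] shift(after turn) [ 2.3 -2.2 98.1] t 4.3 q7 1.37 op 85.6 F [ 0.2 -0.3  0.1]
```

Call:
send_rows([
  [[0,0.3,0],[2,-2,25],100],
  [[0,0,0],[0,0,30],100],
  [[0,0,0],[0,0,25],100],
  [[0,0,0],[0,0,10],100],
  [[0,0,0],[0,0,4],100],
  [[0,0,0],[0,0,0],100],
])

```text
time_s: 4.8
tool_pos: [0.4618, 0.0715, 0.0168]
tool_rot: [-0.103, 3.123, 0.006]
wrist_force: [0.6, -0.5, 0.3]
opening: 0.0854
```

```bash
python3 -c "
from h import *
delta(.4537,.072,.010)
"
```

```text
pos [0.4618 0.0715 0.0168] jaw 93.8 turn [ 0.2  1.  -0.2] shift(now) [8.2 1.  6.7] shift(after turn) [8.1 1.  6.8] t 4.8 q7 1.37 op 85.4 F [ 0.6 -0.5  0.3]
```

Call:
send_rows([
  [[0.2,1,-0.2],[8,1,5],100],
  [[0,0,0],[0,0,1],100],
  [[0,0,0],[0,0,0],100],
])

```text
time_s: 5.05
tool_pos: [0.4547, 0.072, 0.0124]
tool_rot: [-0.108, 3.138, -0.0]
wrist_force: [0.1, 0.3, 0.0]
opening: 0.0852
```

```bash
python3 -c "
from h import *
delta(.4537,.072,.010)
"
```

```text
pos [0.4547 0.072  0.0124] jaw 93.9 turn [-0.   0.1 -0.1] shift(now) [1.  0.1 2.4] shift(after turn) [1.  0.1 2.4] t 5.05 q7 1.37 op 85.2 F [0.1 0.3 0. ]
```

Call:
send_rows([
  [[0,0,0],[0,0,0],30],
  [[0,0,0],[0,0,0],30],
  [[0,0,0],[0,0,0],30],
  [[0,0,0],[0,0,0],30],
  [[0,0,0],[0,0,0],30],
  [[0,0,0],[0,0,0],30],
], force=40)

```text
time_s: 5.55
tool_pos: [0.4556, 0.0722, 0.0147]
tool_rot: [-0.108, 3.134, 0.001]
wrist_force: [0.2, 0.3, -2.6]
opening: 0.0531
```

Call:
send_rows([
  [[0,0,0],[0,0,-10],30],
  [[0,0,0],[0,0,-20],30],
  [[0,0,0],[0,0,-30],30],
  [[0,0,0],[0,0,-20],30],
  [[0,0,0],[0,0,0],30],
])

```text
time_s: 5.97
tool_pos: [0.4531, 0.0718, 0.0976]
tool_rot: [0.108, -3.139, 0.001]
wrist_force: [-0.3, 0.0, -2.4]
opening: 0.0531
```

```bash
python3 -c "
from h import *
delta(.6215,.141,.095)
"
```

```text
pos [0.4531 0.0718 0.0976] jaw 94.0 turn [-0. -0. -0.] shift(now) [-172.8   57.4    2.4] shift(after turn) [-172.8   57.3    2.6] t 5.97 q7 1.37 op 53.1 F [-0.3  0.  -2.4]
```

Call:
send_rows([
  [[0,0,0],[-15,5,0],30],
  [[0,0,0],[-30,10,0],30],
  [[0,0,0],[-35,12,0],30],
  [[0,0,0],[-35,12,0],30],
  [[0,0,0],[-30,10,0],30],
  [[0,0,0],[-15,5,0],30],
  [[0,0,0],[-5,2,0],30],
  [[0,0,0],[0,0,0],30],
])

```text
time_s: 6.63
tool_pos: [0.6116, 0.1387, 0.0942]
tool_rot: [0.106, -3.129, 0.005]
wrist_force: [0.4, -0.7, -1.9]
opening: 0.053
```

```bash
python3 -c "
from h import *
s=snapshot('wrist');save(s,'w2.png',k=1.2)
for n in('coaster','plant'):
  for r in mark_of(n,'wrist'): print(n,np.round(r['point'],4),r['score'])
s=snapshot('top')
for n in('coaster','ledge'):
  for r in mark_of(n,'top'): print(n,np.round(r['point'],4),r['score'])
delta(.6215,.141,.095)
"
```

```text
plant [0.6099 0.1389 0.0857] 0.94
ledge [ 0.6318  0.019  -0.0019] 0.63
pos [0.609  0.1369 0.0947] jaw 93.8 turn [-0.2 -0.8 -0.2] shift(now) [-12.8   3.3  -0.5] shift(after turn) [-12.8   3.2  -0.3] t 6.93 q7 1.34 op 53.1 F [ 0.4 -0.1 -3.6]
```

View pics/w2.png

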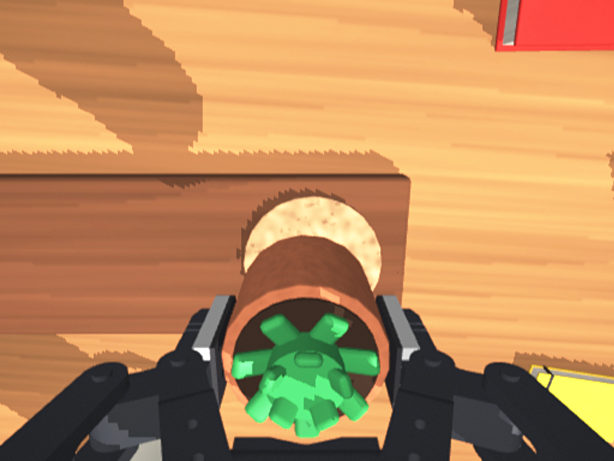

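The wrist view shows the plant upright in the jaws, with the coaster's edges at u of about 244 and 382 (1.2x) behind it.

```bash
python3 -c "
from h import *
s=snapshot('wrist')
a=pix2w(s,244/1.2,248/1.2,.019);b=pix2w(s,382/1.2,258/1.2,.019);t=pix2w(s,316/1.2,195/1.2,.019);print(a,b,t,t+[.04,0,0])
delta(.622,.1415,.095)
"
```

```text
[0.61255318 0.1021734  0.019     ] [0.61335584 0.18177143 0.019     ] [0.57896078 0.14106017 0.019     ] [0.61896078 0.14106017 0.019     ]
pos [0.6094 0.137  0.0948] jaw 93.8 turn [-0.2 -0.7 -0.2] shift(now) [-12.9   3.6  -0.4] shift(after turn) [-12.9   3.6  -0.2] t 6.98 q7 1.34 op 53.2 F [-0.1 -0.4 -1.5]
```

Call:
send_rows([
  [[-0.2,-0.7,-0.2],[-12,4,0],30],
  [[0,0,0],[0,0,15],30],
  [[0,0,0],[0,0,20],30],
  [[0,0,0],[0,0,10],30],
  [[0,0,0],[0,0,0],30],
])

```text
time_s: 7.4
tool_pos: [0.6246, 0.1424, 0.0507]
tool_rot: [-0.109, 3.132, 0.003]
wrist_force: [-0.2, -0.8, -2.5]
opening: 0.0528
```

```bash
python3 -c "
from h import *
delta(.621,.1415,.034)
"
```

```text
pos [0.6246 0.1424 0.0507] jaw 94.0 turn [ 0.1  0.4 -0. ] shift(now) [ 3.8 -0.6 16.7] shift(after turn) [ 3.6 -0.6 16.7] t 7.4 q7 1.34 op 52.8 F [-0.2 -0.8 -2.5]
```

Call:
send_rows([
  [[0.1,0.4,0],[4,-1,5],30],
  [[0,0,0],[0,0,5],30],
  [[0,0,0],[0,0,3],30],
  [[0,0,0],[0,0,1],30],
  [[0,0,0],[0,0,0],30],
])

```text
time_s: 7.82
tool_pos: [0.6217, 0.1413, 0.0368]
tool_rot: [-0.109, 3.138, 0.0]
wrist_force: [-0.0, -0.5, -3.4]
opening: 0.0534
```

```bash
python3 -c "
from h import *
delta(.621,.1415,.034)
"
```

```text
pos [0.6217 0.1413 0.0368] jaw 94.0 turn [ 0.   0.1 -0. ] shift(now) [0.6 0.2 2.8] shift(after turn) [0.6 0.2 2.8] t 7.82 q7 1.34 op 53.4 F [-0.  -0.5 -3.4]
```

Call:
send_rows([
  [[0,0,0],[0,0,2],30],
  [[0,0,0],[0,0,0.5],30],
  [[0,0,0],[0,0,0.5],30],
  [[0,0,0],[0,0,0],30],
])

```text
time_s: 8.15
tool_pos: [0.6226, 0.1415, 0.0347]
tool_rot: [-0.109, 3.136, 0.001]
wrist_force: [-0.3, -0.1, -3.0]
opening: 0.0531
```

```bash
python3 -c "
from h import *
delta(.621,.1415,.034)
"
```

```text
pos [0.6226 0.1415 0.0347] jaw 94.0 turn [ 0.   0.2 -0. ] shift(now) [1.6 0.1 0.7] shift(after turn) [1.6 0.1 0.7] t 8.15 q7 1.34 op 53.1 F [-0.3 -0.1 -3. ]
```

Call:
send_rows([
  [[0,0,0],[1,0,1],30],
  [[0,0,0],[0,0,1],30],
  [[0,0,0],[0,0,0.5],30],
  [[0,0,0],[0,0,0],30],
])

```text
time_s: 8.48
tool_pos: [0.6219, 0.1416, 0.0334]
tool_rot: [-0.109, 3.135, 0.002]
wrist_force: [-0.5, -0.0, -2.1]
opening: 0.053
```

```bash
python3 -c "
from h import *
delta(.621,.1415,.034)
"
```

```text
pos [0.6219 0.1416 0.0334] jaw 94.0 turn [ 0.   0.3 -0. ] shift(now) [ 0.9 -0.  -0.6] shift(after turn) [ 0.9 -0.  -0.6] t 8.48 q7 1.34 op 53.0 F [-0.5 -0.  -2.1]
```

Call:
send_rows([
  [[0,0,0],[1,0,1.5],30],
  [[0,0,0],[0,0,1],30],
  [[0,0,0],[0,0,0],30],
])

```text
time_s: 8.73
tool_pos: [0.6221, 0.1417, 0.0335]
tool_rot: [-0.109, 3.132, 0.002]
wrist_force: [0.4, 0.5, -2.2]
opening: 0.0527
```

```bash
python3 -c "
from h import *
delta(.621,.1415,.034)
"
```

```text
pos [0.6221 0.1417 0.0335] jaw 94.0 turn [ 0.1  0.4 -0. ] shift(now) [ 1.2 -0.1 -0.5] shift(after turn) [ 1.2 -0.1 -0.5] t 8.73 q7 1.34 op 52.7 F [ 0.4  0.5 -2.2]
```

Call:
send_rows([
  [[0,0,0],[0,0,0],68],
  [[0,0,0],[0,0,0],75],
  [[0,0,0],[0,0,0],85],
  [[0,0,0],[0,0,0],90],
  [[0,0,0],[0,0,0],90],
])

```text
time_s: 9.15
tool_pos: [0.6238, 0.1421, 0.0338]
tool_rot: [-0.108, 3.129, 0.003]
wrist_force: [0.5, -0.1, -0.4]
opening: 0.0766
```

```bash
python3 -c "
from h import *
delta(.621,.1415,.034)
"
```

```text
pos [0.6238 0.1421 0.0338] jaw 94.0 turn [ 0.1  0.6 -0. ] shift(now) [ 2.8 -0.4 -0.3] shift(after turn) [ 2.8 -0.4 -0.2] t 9.15 q7 1.34 op 76.6 F [ 0.5 -0.1 -0.4]
```

Call:
send_rows([
  [[0.1,0.5,0],[2,0,-10],90],
  [[0,0,0],[0,0,-25],100],
  [[0,0,0],[0,0,-35],100],
  [[0,0,0],[0,0,-40],100],
  [[0,0,0],[0,-15,-35],100],
  [[0,0,0],[0,-35,-15],100],
  [[0,0,0],[0,-40,0],100],
  [[0,0,0],[0,-40,0],100],
  [[0,0,0],[0,-40,0],100],
  [[0,0,0],[0,-40,0],100],
  [[0,0,0],[0,-40,0],100],
  [[0,0,0],[0,-40,0],100],
])

```text
time_s: 10.15
tool_pos: [0.6477, -0.1395, 0.2009]
tool_rot: [-0.153, 3.131, 0.013]
wrist_force: [0.6, -0.1, 0.0]
opening: 0.0854
```

```bash
python3 -c "
from h import *
delta(.598,-.367,.20)
"
```

```text
pos [ 0.6477 -0.1395  0.2009] jaw 95.6 turn [0.4 0.4 1.6] shift(now) [  71.7 -221.6   -1.3] shift(after turn) [  65.4 -223.5    0.9] t 10.15 q7 1.82 op 85.4 F [ 0.6 -0.1  0. ]
```

Call:
send_rows([
  [[0.4,0.4,1.6],[11,-35,0],100],
  [[0,0,0],[12,-38,0],100],
  [[0,0,0],[12,-38,0],100],
  [[0,0,0],[12,-38,0],100],
  [[0,0,0],[10,-30,0],100],
  [[0,0,0],[6,-20,0],100],
  [[0,0,0],[0,-8,0],100],
  [[0,0,0],[0,0,0],100],
  [[0,0,0],[0,0,0],100],
])

```text
time_s: 10.9
tool_pos: [0.5935, -0.375, 0.1998]
tool_rot: [0.079, -3.141, 0.012]
wrist_force: [0.4, 1.1, -0.4]
opening: 0.0856
```

```bash
python3 -c "
from h import *
s=snapshot('wrist');save(s,'w3.png',k=1.5);np.savez('w3.npz',**{k:s[k] for k in('xyz','rotation','intrinsics')})
s=snapshot('top')
for r in mark_of('plant','top'): print('plant',np.round(r['point'],4),r['score'])
delta(.598,-.367,.20)
"
```

```text
plant [0.6211 0.1364 0.02  ] 0.57
pos [ 0.5947 -0.3725  0.1999] jaw 93.1 turn [-0.4  0.  -0.9] shift(now) [-3.6  5.3 -0.2] shift(after turn) [-3.7  5.3 -0.1] t 11.05 q7 2.13 op 85.4 F [0.2 0.2 0.5]
```

View pics/w3.png

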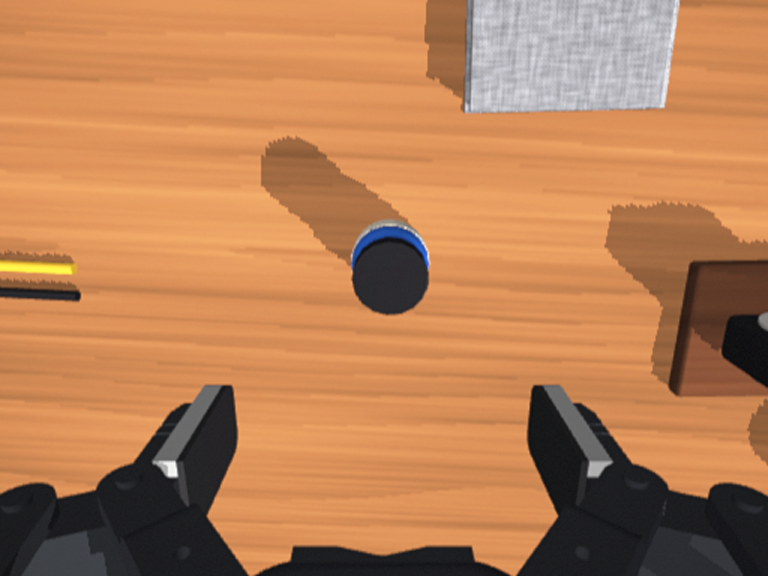

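The wrist view shows the ink cap centred at (391,275), the grey book's end corners at (466,111) and (665,107), and the ledge's end at (690,263) (1.5x).

```bash
python3 -c "
from h import *
s=dict(np.load('w3.npz'))
for u,v,z in((391,275,.062),(466,111,.024),(665,107,.024),(690,263,.015)): print(pix2w(s,u/1.5,v/1.5,z).round(4))
p=pix2w(s,391/1.5,275/1.5,.062);delta(p[0],p[1],.016)
"
```

```text
[ 0.597  -0.3699  0.062 ]
[ 0.505  -0.3302  0.024 ]
[ 0.497  -0.2136  0.024 ]
[ 0.5922 -0.1708  0.015 ]
pos [ 0.5947 -0.3725  0.1999] jaw 93.1 turn [-0.4  0.  -0.9] shift(now) [ -2.4   3.8 183.9] shift(after turn) [ -2.5   2.4 183.9] t 11.05 q7 2.13 op 85.4 F [0.2 0.2 0.5]
```

Call:
send_rows([
  [[-0.4,0,-0.9],[-2,2,20],100],
  [[0,0,0],[0,0,35],100],
  [[0,0,0],[1,0,35],100],
  [[0,0,0],[1,0,35],100],
  [[0,0,0],[1,0,20],100],
  [[0,0,0],[0,0,8],100],
  [[0,0,0],[0,0,0],100],
])

```text
time_s: 11.63
tool_pos: [0.608, -0.3528, 0.0461]
tool_rot: [-0.148, 3.124, 0.008]
wrist_force: [0.1, 0.9, 0.0]
opening: 0.0856
```

```bash
python3 -c "
from h import *
delta(.597,-.3695,.012)
"
```

```text
pos [ 0.608  -0.3528  0.0461] jaw 95.4 turn [0.3 0.8 1.4] shift(now) [ 13.1 -15.8  33.9] shift(after turn) [ 12.2 -15.9  34.1] t 11.63 q7 2.14 op 85.6 F [0.1 0.9 0. ]
```

Call:
send_rows([
  [[0.3,0.8,1.4],[12,-15,0],100],
  [[0,0,0],[0,0,0],100],
  [[0,0,0],[0,0,0],100],
])

```text
time_s: 11.88
tool_pos: [0.6001, -0.3671, 0.0484]
tool_rot: [-0.115, 3.136, -0.001]
wrist_force: [0.1, 0.6, 0.1]
opening: 0.0852
```

```bash
python3 -c "
from h import *
s=snapshot('wrist');save(s,'w4.png',k=1.2);np.savez('w4.npz',**{k:s[k] for k in('xyz','rotation','intrinsics')})
delta(.597,-.3695,.012)
"
```

```text
pos [ 0.5997 -0.3686  0.0488] jaw 94.1 turn [-0.2  0.2  0.1] shift(now) [ 2.9 -0.6 36.8] shift(after turn) [ 2.8 -0.7 36.8] t 11.93 q7 2.14 op 85.3 F [ 0.9 -0.5  0.6]
```

View pics/w4.png

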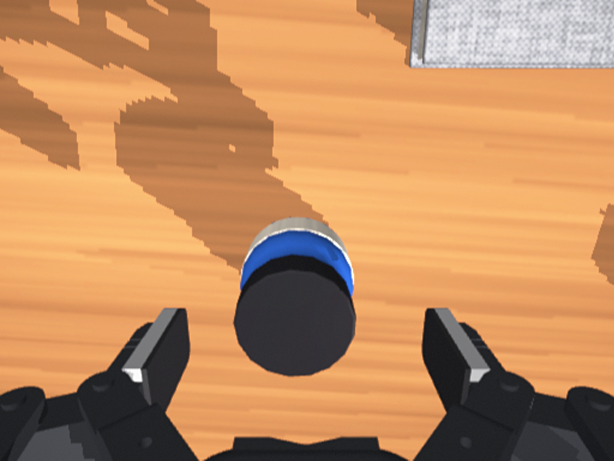

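The jar stands upright, with its cap at (295,322) (1.2x), about centred between the fingers.

```bash
python3 -c "
from h import *
s=dict(np.load('w4.npz'))
p=pix2w(s,295/1.2,322/1.2,.062);print(p)
delta(p[0],p[1],.012)
"
```

```text
[ 0.59784208 -0.37048667  0.062     ]
pos [ 0.5997 -0.3686  0.0488] jaw 94.1 turn [-0.2  0.2  0.1] shift(now) [ 2.1 -1.7 36.8] shift(after turn) [ 2.  -1.8 36.8] t 11.93 q7 2.14 op 85.3 F [ 0.9 -0.5  0.6]
```

Call:
send_rows([
  [[-0.2,0.2,0],[3,-2,8],100],
  [[0,0,0],[1,0,12],100],
  [[0,0,0],[1,0,10],100],
  [[0,0,0],[0,0,4],100],
  [[0,0,0],[0,0,0],100],
])

```text
time_s: 12.35
tool_pos: [0.5962, -0.3742, 0.0158]
tool_rot: [-0.109, 3.134, -0.005]
wrist_force: [0.0, 0.1, -0.7]
opening: 0.0856
```

```bash
python3 -c "
from h import *
delta(.5975,-.3705,.012)
"
```

```text
pos [ 0.5962 -0.3742  0.0158] jaw 94.0 turn [-0.2  0.3  0. ] shift(now) [-1.5  3.6  3.8] shift(after turn) [-1.5  3.6  3.8] t 12.35 q7 2.14 op 85.6 F [ 0.   0.1 -0.7]
```

Call:
send_rows([
  [[-0.2,0.3,0],[-1,3,2],100],
  [[0,0,0],[0,0,0],100],
  [[0,0,0],[0,0,0],20],
  [[0,0,0],[0,0,0],20],
  [[0,0,0],[0,0,0],20],
  [[0,0,0],[0,0,0],20],
  [[0,0,0],[0,0,0],20],
  [[0,0,0],[0,0,0],20],
])

```text
time_s: 13.02
tool_pos: [0.5974, -0.3701, 0.0131]
tool_rot: [0.111, -3.139, -0.002]
wrist_force: [0.3, 0.7, -1.4]
opening: 0.0485
```

```bash
python3 -c "
from h import *
delta(.5975,-.3705,.15)
"
```

```text
pos [ 0.5974 -0.3701  0.0131] jaw 94.1 turn [ 0.1 -0.   0.1] shift(now) [   0.    -0.3 -136.9] shift(after turn) [-1.000e-01 -4.000e-01 -1.369e+02] t 13.02 q7 2.14 op 48.5 F [ 0.3  0.7 -1.4]
```

Call:
send_rows([
  [[0,0,0],[0,0,-15],20],
  [[0,0,0],[0,0,-35],20],
  [[0,0,0],[0,0,-40],20],
  [[0,0,0],[0,10,-35],20],
  [[0,0,0],[0,20,-15],20],
  [[0,0,0],[-6,35,0],20],
  [[0,0,0],[-6,40,0],20],
  [[0,0,0],[-6,40,0],20],
  [[0,0,0],[-6,40,0],20],
  [[0,0,0],[-6,40,0],20],
  [[0,0,0],[-6,40,0],20],
  [[0,0,0],[-6,40,0],20],
])

```text
time_s: 14.02
tool_pos: [0.619, -0.0716, 0.1704]
tool_rot: [-0.066, 3.133, -0.018]
wrist_force: [-0.1, -0.4, -1.3]
opening: 0.0483
```

```bash
python3 -c "
from h import *
delta(.63,.0155,.15)
"
```

```text
pos [ 0.619  -0.0716  0.1704] jaw 92.4 turn [-0.7  0.4 -1.6] shift(now) [-14.5  86.8  19.5] shift(after turn) [-17.1  86.2  20.4] t 14.02 q7 1.67 op 48.3 F [-0.1 -0.4 -1.3]
```

Call:
send_rows([
  [[-0.7,0.4,-1.6],[-4,30,0],20],
  [[0,0,0],[-5,30,0],20],
  [[0,0,0],[-5,18,0],20],
  [[0,0,0],[-3,4,0],20],
  [[0,0,0],[0,0,0],20],
  [[0,0,0],[0,0,0],20],
])

```text
time_s: 14.52
tool_pos: [0.6306, 0.0319, 0.1763]
tool_rot: [-0.144, 3.133, 0.015]
wrist_force: [0.2, -0.9, -1.3]
opening: 0.0484
```

```bash
python3 -c "
from h import *
delta(.63,.0155,.030)
s=snapshot('wrist');save(s,'w5.png',k=1.2);np.savez('w5.npz',**{k:s[k] for k in('xyz','rotation','intrinsics')})
delta(.63,.0155,.030)
"
```

```text
pos [0.6306 0.0319 0.1763] jaw 95.3 turn [0.5 0.3 1.3] shift(now) [  2.9 -17.7 146.1] shift(after turn) [  1.8 -16.3 146.3] t 14.52 q7 1.56 op 48.4 F [ 0.2 -0.9 -1.3]
pos [0.6307 0.0312 0.1763] jaw 95.2 turn [0.5 0.3 1.2] shift(now) [  3.  -16.9 146.1] shift(after turn) [  1.8 -15.6 146.3] t 14.57 q7 1.56 op 48.2 F [-0.5  0.2 -1.6]
```

View pics/w5.png

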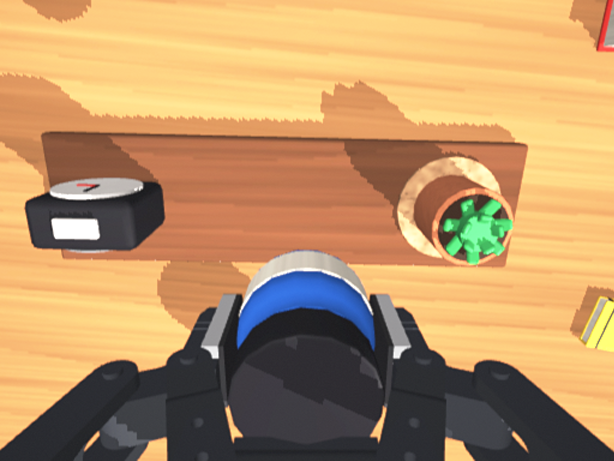

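The ledge's near corners are at (42,133) and (527,145), the pot rim at (474,227), and the clock's top box spans about (28..163, 180..250) (1.2x).

```bash
python3 -c "
from h import *
s=dict(np.load('w5.npz'))
P=[pix2w(s,u/1.2,v/1.2,z) for u,v,z in((42,133,.015),(527,145,.015),(474,227,.067),(450,208,.019))];print(np.round(P,4))
d=P[1]-P[0];d/=np.linalg.norm(d);c=(P[0]+P[1])/2+.05*np.array([d[1],-d[0],0]);print('ledge c',c,'yaw',np.degrees(np.arctan2(-d[0],d[1])),np.linalg.norm(P[1]-P[0]),'coaster',c+.125*d,'clock',c-.125*d)
"
```

```text
[[ 0.5935 -0.1607  0.015 ]
 [ 0.5699  0.1932  0.015 ]
 [ 0.6216  0.1434  0.067 ]
 [ 0.6215  0.1444  0.019 ]]
ledge c [0.63158869 0.01955514 0.015     ] yaw 3.804436869609669 0.3546669133568634 coaster [0.62329479 0.14427968 0.015     ] clock [ 0.63988258 -0.1051694   0.015     ]
```

Call:
send_rows([
  [[0.5,0.3,1.2],[2,-15,0],20],
  [[0,0,0],[0,0,15],20],
  [[0,0,0],[0,0,30],20],
  [[0,0,0],[0,0,30],20],
  [[0,0,0],[0,0,20],20],
  [[0,0,0],[0,0,5],20],
  [[0,0,0],[0,0,0],20],
])

```text
time_s: 15.15
tool_pos: [0.6316, -0.0123, 0.0763]
tool_rot: [-0.058, 3.137, -0.024]
wrist_force: [1.2, -1.2, -0.8]
opening: 0.0482
```

```bash
python3 -c "
from h import *
delta(.63,.0155,.030)
"
```

```text
pos [ 0.6316 -0.0123  0.0763] jaw 92.1 turn [-0.9  0.2 -1.9] shift(now) [ 0.8 28.6 45.8] shift(after turn) [-0.3 27.8 46.3] t 15.15 q7 1.56 op 48.2 F [ 1.2 -1.2 -0.8]
```

Call:
send_rows([
  [[-0.9,0.2,-1.9],[0,27,0],20],
  [[0,0,0],[0,0,0],20],
  [[0,0,0],[0,0,0],20],
  [[0,0,0],[0,0,0],20],
])

```text
time_s: 15.48
tool_pos: [0.6321, 0.0084, 0.0791]
tool_rot: [-0.097, 3.138, -0.005]
wrist_force: [-0.5, 0.1, -1.8]
opening: 0.0486
```

```bash
python3 -c "
from h import *
delta(.6305,.017,.030)
"
```

```text
pos [0.6321 0.0084 0.0791] jaw 93.6 turn [-0.2  0.1 -0.4] shift(now) [ 1.1  8.8 49. ] shift(after turn) [ 1.   8.7 49.1] t 15.48 q7 1.57 op 48.6 F [-0.5  0.1 -1.8]
```

Call:
send_rows([
  [[-0.2,0,-0.4],[1,9,0],20],
  [[0,0,0],[0,0,0],20],
  [[0,0,0],[0,0,0],20],
  [[0,0,0],[0,0,15],20],
  [[0,0,0],[0,0,12],20],
  [[0,0,0],[0,0,5],20],
  [[0,0,0],[0,0,0],20],
  [[0,0,0],[0,0,0],20],
])

```text
time_s: 16.15
tool_pos: [0.6335, 0.0178, 0.0499]
tool_rot: [-0.108, 3.13, 0.001]
wrist_force: [0.2, 0.2, -1.4]
opening: 0.0486
```

```bash
python3 -c "
from h import *
delta(.6305,.017,.030)
"
```

```text
pos [0.6335 0.0178 0.0499] jaw 94.0 turn [ 0.   0.6 -0. ] shift(now) [ 3.3 -0.6 19.9] shift(after turn) [ 3.1 -0.6 19.9] t 16.15 q7 1.56 op 48.6 F [ 0.2  0.2 -1.4]
```

Call:
send_rows([
  [[0,0.6,0],[3,0,0],20],
  [[0,0,0],[0,0,0],20],
  [[0,0,0],[0,0,8],20],
  [[0,0,0],[0,0,7],20],
  [[0,0,0],[0,0,4],20],
  [[0,0,0],[0,0,2],20],
  [[0,0,0],[0,0,0],20],
  [[0,0,0],[0,0,0],20],
])

```text
time_s: 16.82
tool_pos: [0.6312, 0.0172, 0.0278]
tool_rot: [0.108, -3.14, 0.0]
wrist_force: [-0.7, 0.9, 4.4]
opening: 0.0482
```

```bash
python3 -c "
from h import *
delta(.6305,.017,.028)
"
```

```text
pos [0.6312 0.0172 0.0278] jaw 93.9 turn [-0.  -0.  -0.1] shift(now) [ 0.7 -0.2 -0.2] shift(after turn) [ 0.7 -0.2 -0.2] t 16.82 q7 1.56 op 48.2 F [-0.7  0.9  4.4]
```

Call:
send_rows([
  [[0,0,0],[0,0,0],65],
  [[0,0,0],[0,0,0],75],
  [[0,0,0],[0,0,0],90],
  [[0,0,0],[0,0,0],90],
  [[0,0,0],[0,0,0],90],
  [[0,0,0],[0,0,-15],90],
  [[0,0,0],[0,0,-30],100],
  [[0,0,0],[0,0,-40],100],
  [[0,0,0],[0,0,-40],100],
  [[0,0,0],[0,0,-30],100],
  [[0,0,0],[0,5,-10],100],
  [[0,0,0],[0,25,0],100],
])

```text
time_s: 17.82
tool_pos: [0.6293, 0.0404, 0.1997]
tool_rot: [0.093, -3.138, 0.007]
wrist_force: [0.7, -0.8, 0.2]
opening: 0.0854
```

```bash
python3 -c "
from h import *
delta(.593,.367,.20,116.5)
"
```

```text
pos [0.6293 0.0404 0.1997] jaw 93.4 turn [ -0.2  -0.2 -23.1] shift(now) [ 17.  328.2  -1.7] shift(after turn) [-1.132e+02  3.085e+02 -3.000e-01] t 17.82 q7 1.51 op 85.4 F [ 0.7 -0.8  0.2]
```

Call:
send_rows([
  [[0,0,0],[2,40,0],100],
  [[0,0,0],[2,40,0],100],
  [[0,0,0],[2,40,0],100],
  [[0,0,0],[2,40,0],100],
  [[0,0,0],[2,40,0],100],
  [[0,0,0],[2,40,0],100],
  [[0,0,0],[2,30,0],100],
  [[0,0,0],[2,20,0],100],
  [[0,0,0],[0,10,0],100],
  [[0,0,0],[0,0,0],100],
  [[0,0,0],[0,0,0],100],
])

```text
time_s: 18.73
tool_pos: [0.5908, 0.3578, 0.1954]
tool_rot: [0.096, -3.138, 0.004]
wrist_force: [0.2, -0.7, -0.0]
opening: 0.0854
```

```bash
python3 -c "
from h import *
delta(.593,.367,.20,116.5)
"
```

```text
pos [0.5908 0.3578 0.1954] jaw 93.5 turn [ -0.1  -0.2 -23. ] shift(now) [-2.8  9.1 -4.6] shift(after turn) [-6.1  7.3 -4.6] t 18.73 q7 1.04 op 85.4 F [ 0.2 -0.7 -0. ]
```

Call:
send_rows([
  [[0,0,-5.7],[0,0,0],100],
  [[0,0,-5.7],[0,0,0],100],
  [[0,0,-5.7],[0,0,0],100],
  [[0,0,-4],[0,0,0],100],
  [[0,0,-1],[0,0,0],100],
  [[0,0,0],[0,0,0],100],
  [[0,0,0],[0,0,0],100],
])

```text
time_s: 19.32
tool_pos: [0.5954, 0.3377, 0.1934]
tool_rot: [0.688, -3.058, 0.024]
wrist_force: [-0.4, -1.0, -0.8]
opening: 0.0853
```

```bash
python3 - <<'E'
from h import *
delta(.593,.367,.20,116.5)
s=snapshot('wrist');save(s,'w6.png',k=1.2)
im=cv2.cvtColor(s['frame'],cv2.COLOR_RGB2HSV);m=cv2.inRange(im,(24,120,110),(36,255,255))
m=cv2.morphologyEx(m,cv2.MORPH_CLOSE,np.ones((9,9)))
cs,_=cv2.findContours(m,0,1)
for c in cs:
    if cv2.contourArea(c)<800: continue
    P=np.array([pix2w(s,*q,.014)[:2] for q in c[:,0]]).astype(np.float32)*1000
    r=cv2.minAreaRect(P);b=cv2.boxPoints(r);e=max(b[1]-b[0],b[2]-b[1],key=np.linalg.norm)
    print(r,np.degrees(np.arctan2(e[1],e[0])),cv2.boundingRect(c))
delta(.593,.367,.20,116.5)
E
```

```text
pos [0.5954 0.3377 0.1934] jaw 115.4 turn [-0.8 -0.6 -1.2] shift(now) [-10.3  27.4  -7. ] shift(after turn) [-10.9  27.3  -6.6] t 19.32 q7 1.37 op 85.3 F [-0.4 -1.  -0.8]
((714.9500732421875, 330.3692321777344), (68.25617980957031, 47.68146514892578), 84.2592544555664) 84.25923 (165, 234, 75, 61)
((591.988525390625, 372.216552734375), (93.00591278076172, 59.88371276855469), 24.210817337036133) 24.210838 (259, 133, 65, 93)
pos [0.5956 0.3373 0.1934] jaw 115.3 turn [-0.8 -0.6 -1.2] shift(now) [-10.3  27.9  -7.1] shift(after turn) [-10.9  27.7  -6.6] t 19.37 q7 1.37 op 85.2 F [ 0.6 -1.   0.4]
```

View pics/w6.png

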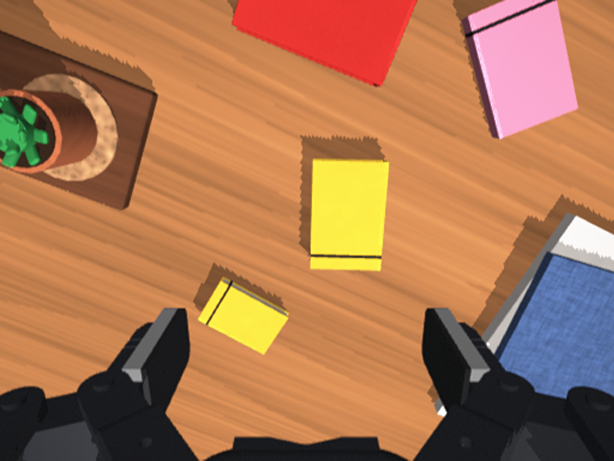

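The wrist view shows the large yellow notebook at (348,214), with the small one at (245,317) and the pink one at (522,68). The outline measures 93x60 mm, centre (592,372) mm, yaw 24.2°.

Call:
send_rows([
  [[-0.8,-0.6,1.1],[-12,32,0],100],
  [[0,0,0],[0,0,0],100],
  [[0,0,0],[0,0,0],100],
  [[0,0,0],[0,0,0],100],
])

```text
time_s: 19.7
tool_pos: [0.5938, 0.3696, 0.1929]
tool_rot: [-0.647, 3.074, -0.002]
wrist_force: [-0.9, 0.9, 0.6]
opening: 0.0852
```

```bash
python3 -c "
from h import *
delta(.592,.372,.0,114.2)
"
```

```text
pos [0.5938 0.3696 0.1929] jaw 113.8 turn [-0.1  0.  -0.4] shift(now) [  0.7   3.1 192.9] shift(after turn) [  0.6   2.9 192.9] t 19.7 q7 1.32 op 85.2 F [-0.9  0.9  0.6]
```

Call:
send_rows([
  [[0,0,-0.4],[1,3,0],100],
  [[0,0,0],[0,0,0],100],
  [[0,0,0],[0,0,20],100],
  [[0,0,0],[0,0,35],100],
  [[0,0,0],[1,0,35],100],
  [[0,0,0],[1,0,35],100],
  [[0,0,0],[1,0,20],100],
  [[0,0,0],[0,0,8],100],
  [[0,0,0],[0,0,0],100],
  [[0,0,0],[0,0,0],100],
])

```text
time_s: 20.53
tool_pos: [0.5934, 0.3717, 0.0389]
tool_rot: [-0.653, 3.062, 0.003]
wrist_force: [0.1, 0.2, 0.7]
opening: 0.0852
```

```bash
python3 - <<'E'
from h import *
s=snapshot('wrist')
im=cv2.cvtColor(s['frame'],cv2.COLOR_RGB2HSV);m=cv2.inRange(im,(24,120,110),(36,255,255))
m=cv2.morphologyEx(m,cv2.MORPH_CLOSE,np.ones((9,9)))
cs,_=cv2.findContours(m,0,1)
for c in cs:
    if cv2.contourArea(c)<800: continue
    P=np.array([pix2w(s,*q,.014)[:2] for q in c[:,0]]).astype(np.float32)*1000
    r=cv2.minAreaRect(P);b=cv2.boxPoints(r);e=max(b[1]-b[0],b[2]-b[1],key=np.linalg.norm)
    print(r,np.degrees(np.arctan2(e[1],e[0])),cv2.boundingRect(c))
delta(.592,.372,.0,114.2)
E
```

```text
((592.0413818359375, 372.0451965332031), (91.71854400634766, 59.81088638305664), 24.179821014404297) 24.179821 (196, 149, 120, 156)
pos [0.5936 0.3718 0.0393] jaw 114.1 turn [-0.   0.6 -0.1] shift(now) [ 1.8  0.8 39.3] shift(after turn) [ 1.4  0.8 39.3] t 20.58 q7 1.3 op 85.6 F [-0.3  0.2  0.1]
```

Call:
send_rows([
  [[0,0.6,0],[2,1,0],100],
  [[0,0,0],[0,0,0],100],
  [[0,0,0],[0,0,15],100],
  [[0,0,0],[0,0,13],100],
  [[0,0,0],[0,0,6],100],
  [[0,0,0],[0,0,3],100],
  [[0,0,0],[0,0,0],100],
  [[0,0,0],[0,0,0],100],
])

```text
time_s: 21.25
tool_pos: [0.5956, 0.3749, 0.005]
tool_rot: [-0.653, 3.063, 0.006]
wrist_force: [0.3, 0.9, -0.1]
opening: 0.0853
```

```bash
python3 -c "
from h import *
delta(.592,.372,.0,114.2)
"
```

```text
pos [0.5956 0.3749 0.005 ] jaw 114.1 turn [ 0.1  0.6 -0.1] shift(now) [ 4.5 -1.2  4.9] shift(after turn) [ 4.5 -1.2  5. ] t 21.25 q7 1.29 op 85.3 F [ 0.3  0.9 -0.1]
```

Call:
send_rows([
  [[0.1,0.6,0],[4,-1,4],100],
  [[0,0,0],[0,0,1],100],
  [[0,0,0],[0,0,0],100],
  [[0,0,0],[0,0,0],40],
  [[0,0,0],[0,0,0],40],
  [[0,0,0],[0,0,0],40],
  [[0,0,0],[0,0,0],40],
  [[0,0,0],[0,0,0],40],
  [[0,0,0],[0,0,0],40],
])

```text
time_s: 22.0
tool_pos: [0.5924, 0.3722, 0.0003]
tool_rot: [-0.655, 3.073, -0.0]
wrist_force: [-1.2, 0.5, -1.9]
opening: 0.0589
```

```bash
python3 -c "
from h import *
delta(.592,.372,.0,114.2)
"
```

```text
pos [5.924e-01 3.722e-01 3.000e-04] jaw 114.1 turn [-0.   0.  -0.1] shift(now) [ 0.4 -0.   0.3] shift(after turn) [ 0.4 -0.   0.3] t 22.0 q7 1.29 op 58.9 F [-1.2  0.5 -1.9]
```

Call:
send_rows([
  [[0,0,0],[0,0,-10],40],
  [[0,0,0],[0,0,-25],40],
  [[0,0,0],[0,0,-35],40],
  [[0,0,0],[0,0,-40],40],
  [[0,0,0],[0,0,-35],40],
  [[0,0,0],[0,0,-20],40],
  [[0,0,3],[0,0,-5],40],
  [[0,0,5.5],[0,0,0],40],
  [[0,0,5.5],[0,0,0],40],
  [[0,0,4],[0,0,0],40],
  [[0,0,2],[0,0,0],40],
  [[0,0,0],[0,0,0],40],
])

```text
time_s: 23.0
tool_pos: [0.591, 0.3715, 0.1861]
tool_rot: [-0.085, 3.14, 0.003]
wrist_force: [0.2, -0.7, -1.0]
opening: 0.0586
```

```bash
python3 -c "
from h import *
delta(.418,-.2775,.19,94.1)
"
```

```text
pos [0.591  0.3715 0.1861] jaw 93.1 turn [ 0.1  0.  -1. ] shift(now) [ 207.7 -638.7   -5.2] shift(after turn) [ 219.  -635.    -3.9] t 23.0 q7 1.02 op 58.6 F [ 0.2 -0.7 -1. ]
```

Call:
send_rows([
  [[0,0,-1],[6,-20,0],40],
  [[0,0,0],[10,-38,0],40],
  [[0,0,0],[12,-38,0],40],
  [[0,0,0],[12,-38,0],40],
  [[0,0,0],[12,-38,0],40],
  [[0,0,0],[12,-38,0],40],
  [[0,0,0],[12,-38,0],40],
  [[0,0,0],[12,-38,0],40],
  [[0,0,0],[12,-38,0],40],
  [[0,0,0],[12,-38,0],40],
  [[0,0,0],[12,-38,0],40],
  [[0,0,0],[12,-38,0],40],
])

```text
time_s: 24.0
tool_pos: [0.4898, -0.0775, 0.1853]
tool_rot: [-0.175, 3.125, 0.025]
wrist_force: [1.3, -1.5, -1.2]
opening: 0.0588
```

```bash
python3 -c "
from h import *
delta(.418,-.2775,.19,94.1)
"
```

```text
pos [ 0.4898 -0.0775  0.1853] jaw 96.4 turn [0.9 0.7 2.3] shift(now) [  93.6 -190.6   -8.8] shift(after turn) [  85.9 -194.3   -4.7] t 24.0 q7 1.79 op 58.8 F [ 1.3 -1.5 -1.2]
```

Call:
send_rows([
  [[0.9,0.7,2.3],[14,-33,0],40],
  [[0,0,0],[15,-35,0],40],
  [[0,0,0],[15,-35,0],40],
  [[0,0,0],[14,-28,0],40],
  [[0,0,0],[12,-20,0],40],
  [[0,0,0],[8,-14,0],40],
  [[0,0,0],[4,-8,0],40],
  [[0,0,0],[0,0,0],40],
  [[0,0,0],[0,0,0],40],
  [[0,0,0],[0,0,0],40],
])

```text
time_s: 24.83
tool_pos: [0.4139, -0.2757, 0.1897]
tool_rot: [-0.096, 3.135, -0.012]
wrist_force: [-0.2, 0.4, -1.3]
opening: 0.0587
```

```bash
cat >> h.py <<'E'
def rects(s,lo,hi,z,amin=800):
    im=cv2.cvtColor(s['frame'],cv2.COLOR_RGB2HSV);m=cv2.morphologyEx(cv2.inRange(im,lo,hi),cv2.MORPH_CLOSE,np.ones((9,9)))
    for c in cv2.findContours(m,0,1)[0]:
        if cv2.contourArea(c)<amin: continue
        P=np.array([pix2w(s,*q,z)[:2] for q in c[:,0]]).astype(np.float32)*1000
        r=cv2.minAreaRect(P);b=cv2.boxPoints(r);e=max(b[1]-b[0],b[2]-b[1],key=np.linalg.norm)
        print("c",np.round(r[0],1),"size",np.round(r[1],1),"yaw",np.degrees(np.arctan2(e[1],e[0])).round(1),cv2.boundingRect(c))
E
python3 - <<'E'
from h import *
delta(.418,-.2775,.19,94.1)
s=snapshot('wrist');save(s,'w7.png',k=1.2);np.savez('w7.npz',**{k:s[k] for k in('xyz','rotation','intrinsics')})
delta(.418,-.2775,.19,94.1)
s=snapshot('top');save(s,'t7.png',(280,170,440,330),3.5)
rects(s,(0,0,60),(180,40,190),.024)
E
```

```text
pos [ 0.4139 -0.2757  0.1897] jaw 93.5 turn [-0.4  0.3 -0.6] shift(now) [-4.  -2.  -0.3] shift(after turn) [-4.  -2.1 -0.3] t 24.83 q7 2.16 op 58.7 F [-0.2  0.4 -1.3]
pos [ 0.4142 -0.2752  0.1896] jaw 93.6 turn [-0.4  0.3 -0.5] shift(now) [-3.7 -2.5 -0.4] shift(after turn) [-3.7 -2.5 -0.4] t 24.88 q7 2.16 op 58.4 F [ 0.   0.4 -1.7]
c [ 143.6 -501.9] size [274.  109.2] yaw 81.0 (402, 339, 110, 45)
c [ 422.7 -323.1] size [164.4 206.2] yaw -85.9 (343, 228, 78, 65)
c [618.3 611.7] size [164.7 218.2] yaw -0.2 (0, 142, 68, 80)
c [803.7  51.3] size [ 95.8 100.4] yaw -13.0 (224, 101, 39, 36)
c [1056.3 -116. ] size [200.5 361.9] yaw -89.1 (241, 0, 129, 67)
```

View pics/w7.png

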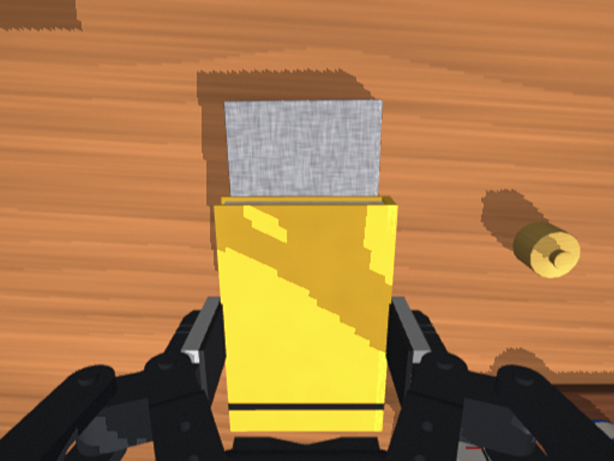

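The notebook is held level at (305,310), above the grey book, whose near-end corners are at (225,101) and (382,99). The weight's top is at (553,256) (1.2x).

```bash
python3 - <<'E'
from h import *
s=dict(np.load('w7.npz'))
a,b=[pix2w(s,u/1.2,v/1.2,.024) for u,v in((225,101),(382,99))]
d=(b-a);L=np.linalg.norm(d);d/=L;n=np.array([d[1],-d[0],0]);print('book end',a,b,L,'centre',(a+b)/2+.0825*n,'yaw',np.degrees(np.arctan2(-d[0],d[1])))
P=np.array([pix2w(s,u/1.2,v/1.2,.203) for u,v in((216,206),(397,205),(384,430),(232,430))]);print('nb',P.round(4),P.mean(0))
print('weight',pix2w(s,553/1.2,256/1.2,.030))
E
```

```text
book end [ 0.34084631 -0.33886823  0.024     ] [ 0.33260273 -0.22592578  0.024     ] 0.11324288945585209 centre [ 0.41900564 -0.27639137  0.024     ] yaw 4.174570837374454
nb [[ 0.3702 -0.3071  0.203 ]
 [ 0.3661 -0.248   0.203 ]
 [ 0.4582 -0.241   0.203 ]
 [ 0.4623 -0.3015  0.203 ]] [ 0.41420314 -0.2744155   0.203     ]
weight [ 0.44248705 -0.07708473  0.03      ]
```

Call:
send_rows([
  [[-0.4,0.3,-0.5],[-4,-2,0],40],
  [[0,0,0],[0,0,0],40],
  [[0,0,0],[0,0,0],40],
  [[0,0,0],[0,0,20],40],
  [[0,0,0],[0,0,35],40],
  [[0,0,0],[0,0,35],40],
  [[0,0,0],[0,0,25],40],
  [[0,0,0],[0,0,12],40],
  [[0,0,0],[0,0,5],40],
  [[0,0,0],[0,0,0],40],
  [[0,0,0],[0,0,0],40],
])

```text
time_s: 25.85
tool_pos: [0.4301, -0.2728, 0.0544]
tool_rot: [-0.137, 3.128, -0.003]
wrist_force: [-0.0, 0.1, -0.5]
opening: 0.0584
```

```bash
python3 -c "
from h import *
delta(.4185,-.277,.025,94.1)
"
```

```text
pos [ 0.4301 -0.2728  0.0544] jaw 95.0 turn [-0.1  0.6  0.9] shift(now) [12.3 -3.1 29.3] shift(after turn) [11.9 -3.4 29.4] t 25.85 q7 2.18 op 58.4 F [-0.   0.1 -0.5]
```

Call:
send_rows([
  [[-0.1,0.6,0.9],[12,-4,0],40],
  [[0,0,0],[0,0,0],40],
  [[0,0,0],[0,0,0],40],
  [[0,0,0],[0,0,8],40],
  [[0,0,0],[0,0,8],40],
  [[0,0,0],[0,0,4],40],
  [[0,0,0],[0,0,0],40],
  [[0,0,0],[0,0,0],40],
])

```text
time_s: 26.52
tool_pos: [0.4204, -0.2805, 0.0369]
tool_rot: [-0.108, 3.133, -0.009]
wrist_force: [-0.8, -0.2, -0.5]
opening: 0.0586
```

```bash
python3 -c "
from h import *
delta(.4185,-.277,.025,94.1)
"
```

```text
pos [ 0.4204 -0.2805  0.0369] jaw 94.0 turn [-0.3  0.4 -0.1] shift(now) [ 1.7  3.7 11.8] shift(after turn) [ 1.6  3.6 11.9] t 26.52 q7 2.18 op 58.6 F [-0.8 -0.2 -0.5]
```

Call:
send_rows([
  [[-0.3,0.4,-0.1],[2,4,0],40],
  [[0,0,0],[0,0,0],40],
  [[0,0,0],[0,0,0],40],
  [[0,0,0],[0,0,5],40],
  [[0,0,0],[0,0,4],40],
  [[0,0,0],[0,0,2],40],
  [[0,0,0],[0,0,1],40],
  [[0,0,0],[0,0,0],40],
  [[0,0,0],[0,0,0],40],
])

```text
time_s: 27.27
tool_pos: [0.4185, -0.276, 0.0239]
tool_rot: [0.113, -3.139, -0.0]
wrist_force: [-0.1, 0.2, 0.6]
opening: 0.0589
```

```bash
python3 -c "
from h import *
delta(.4185,-.277,.025,94.1)
"
```

```text
pos [ 0.4185 -0.276   0.0239] jaw 94.1 turn [ 0. -0.  0.] shift(now) [ 0.  -1.  -1.1] shift(after turn) [ 0.  -1.  -1.1] t 27.27 q7 2.18 op 58.9 F [-0.1  0.2  0.6]
```

Call:
send_rows([
  [[0,0,0],[0,0,0],75],
  [[0,0,0],[0,0,0],85],
  [[0,0,0],[0,0,0],100],
  [[0,0,0],[0,0,0],100],
  [[0,0,0],[0,0,0],100],
  [[0,0,0],[0,0,-15],100],
  [[0,0,0],[0,0,-30],100],
  [[0,0,0],[0,0,-40],100],
  [[0,0,0],[0,0,-40],100],
  [[0,0,0],[0,0,-30],100],
  [[0,0,0],[0,0,0],100],
  [[0,0,0],[0,0,0],100],
])

```text
time_s: 28.27
tool_pos: [0.4183, -0.276, 0.1842]
tool_rot: [0.112, -3.137, -0.003]
wrist_force: [-0.9, -0.3, -0.1]
opening: 0.0852
```

```bash
python3 - <<'E'
from h import *
delta(.4425,-.077,.12,94.1)
s=snapshot('wrist');rects(s,(24,120,110),(36,255,255),.038)
s=snapshot('top');rects(s,(24,120,110),(36,255,255),.038,300)
E
```

```text
pos [ 0.4183 -0.276   0.1842] jaw 94.1 turn [ 0.1 -0.2  0. ] shift(now) [-38.6 196.6  64.5] shift(after turn) [-38.4 196.8  64.2] t 28.27 q7 2.17 op 85.2 F [-0.9 -0.3 -0.1]
c [ 418.1 -275.3] size [92.2 60. ] yaw 4.3 (219, 124, 71, 102)
c [ 419.  -277.5] size [91.1 62. ] yaw 4.4 (356, 242, 26, 37)
c [712.1 319.8] size [67.5 46. ] yaw 83.8 (131, 139, 27, 18)
```

Notebook lies at (418,-276) mm, yaw 4.3°, as intended. Now the weight.

Call:
send_rows([
  [[0,0,0],[-4,20,0],100],
  [[0,0,0],[-7,38,0],100],
  [[0,0,0],[-7,38,0],100],
  [[0,0,0],[-7,38,0],100],
  [[0,0,0],[-6,28,0],100],
  [[0,0,0],[-4,16,0],100],
  [[0,0,0],[-2,8,0],100],
  [[0,0,0],[0,0,0],100],
  [[0,0,0],[0,0,0],100],
])

```text
time_s: 29.12
tool_pos: [0.4346, -0.0817, 0.1699]
tool_rot: [0.102, -3.109, -0.009]
wrist_force: [-0.4, 0.8, 0.4]
opening: 0.0855
```

```bash
python3 - <<'E'
from h import *
delta(.4425,-.077,.12,94.1)
s=snapshot('wrist');save(s,'w8.png',k=1.2);np.savez('w8.npz',**{k:s[k] for k in('xyz','rotation','intrinsics')})
delta(.4425,-.077,.12,94.1)
E
```

```text
pos [ 0.4346 -0.0817  0.1699] jaw 93.8 turn [ 0.4 -1.7 -0.3] shift(now) [-9.7  3.9 49.6] shift(after turn) [-8.2  4.1 49.9] t 29.12 q7 1.74 op 85.5 F [-0.4  0.8  0.4]
pos [ 0.4346 -0.0821  0.1699] jaw 93.7 turn [ 0.4 -1.7 -0.4] shift(now) [-9.8  4.2 49.7] shift(after turn) [-8.3  4.5 49.9] t 29.17 q7 1.74 op 85.5 F [-0.8  0.1 -0.8]
```

View pics/w8.png

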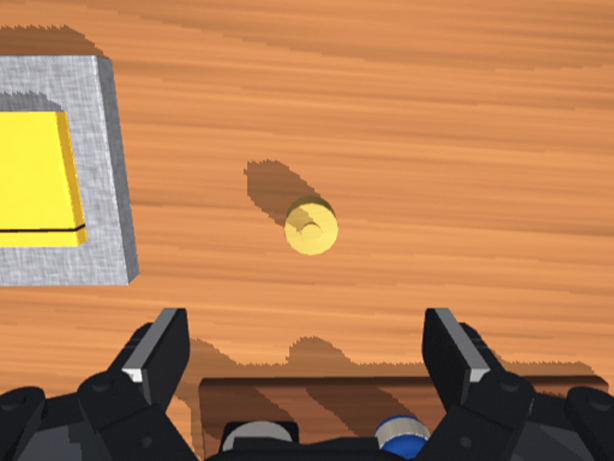

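The weight stands at (311,229), top rim centred (1.2x); the notebook lies on the grey book at left.

```bash
python3 - <<'E'
from h import *
s=dict(np.load('w8.npz'));p=pix2w(s,311/1.2,229/1.2,.03);print(p);delta(p[0],p[1],.003,94.1)
E
```

```text
[ 0.44130558 -0.07554857  0.03      ]
pos [ 0.4346 -0.0821  0.1699] jaw 93.7 turn [ 0.4 -1.7 -0.4] shift(now) [-12.2   5.  166.6] shift(after turn) [ -7.2   6.  166.9] t 29.17 q7 1.74 op 85.5 F [-0.8  0.1 -0.8]
```

Call:
send_rows([
  [[0.4,-1.7,-0.4],[-9,4,0],100],
  [[0,0,0],[0,0,0],100],
  [[0,0,0],[0,0,0],100],
  [[0,0,0],[0,0,20],100],
  [[0,0,0],[0,0,35],100],
  [[0,0,0],[0,0,30],100],
  [[0,0,0],[0,0,15],100],
  [[0,0,0],[0,0,5],100],
  [[0,0,0],[0,0,0],100],
  [[0,0,0],[0,0,0],100],
])

```text
time_s: 30.0
tool_pos: [0.4443, -0.093, 0.0618]
tool_rot: [-0.074, 3.139, -0.011]
wrist_force: [-0.4, 0.9, -0.7]
opening: 0.0852
```

```bash
python3 - <<'E'
from h import *
delta(.4425,-.0775,.003,94.1)
E
```

```text
pos [ 0.4443 -0.093   0.0618] jaw 92.7 turn [-0.4  0.1 -1.4] shift(now) [ 1.1 15.9 58.7] shift(after turn) [ 0.7 15.5 58.8] t 30.0 q7 1.74 op 85.2 F [-0.4  0.9 -0.7]
```

Call:
send_rows([
  [[-0.4,0,-1.4],[1,17,0],100],
  [[0,0,0],[0,0,0],100],
  [[0,0,0],[0,0,0],100],
  [[0,0,0],[0,0,12],100],
  [[0,0,0],[0,0,16],100],
  [[0,0,0],[0,0,12],100],
  [[0,0,0],[0,0,5],100],
  [[0,0,0],[0,0,0],100],
  [[0,0,0],[0,0,0],100],
])

```text
time_s: 30.75
tool_pos: [0.449, -0.0746, 0.0231]
tool_rot: [-0.118, 3.121, -0.002]
wrist_force: [-0.5, 0.2, 0.5]
opening: 0.0854
```

```bash
python3 - <<'E'
from h import *
delta(.442,-.0765,.003,94.1)
E
```

```text
pos [ 0.449  -0.0746  0.0231] jaw 94.3 turn [-0.1  1.1  0.2] shift(now) [ 7.5 -1.4 20. ] shift(after turn) [ 7.1 -1.4 20.1] t 30.75 q7 1.74 op 85.4 F [-0.5  0.2  0.5]
```

Call:
send_rows([
  [[-0.1,1.1,0.2],[7,-2,0],100],
  [[0,0,0],[0,0,0],100],
  [[0,0,0],[0,0,7],100],
  [[0,0,0],[0,0,7],100],
  [[0,0,0],[0,0,4],100],
  [[0,0,0],[0,0,2],100],
  [[0,0,0],[0,0,0],100],
  [[0,0,0],[0,0,0],100],
])

```text
time_s: 31.42
tool_pos: [0.4429, -0.0777, 0.0031]
tool_rot: [-0.112, 3.138, -0.001]
wrist_force: [0.5, 0.4, 0.9]
opening: 0.0854
```

```bash
python3 - <<'E'
from h import *
delta(.442,-.0765,.003,94.1)
E
```

```text
pos [ 0.4429 -0.0777  0.0031] jaw 94.1 turn [-0.   0.1 -0. ] shift(now) [0.8 1.2 0.1] shift(after turn) [0.8 1.2 0.1] t 31.42 q7 1.74 op 85.4 F [0.5 0.4 0.9]
```

Call:
send_rows([
  [[0,0,0],[0,0,0],15],
  [[0,0,0],[0,0,0],15],
  [[0,0,0],[0,0,0],15],
  [[0,0,0],[0,0,0],15],
  [[0,0,0],[0,0,0],15],
  [[0,0,0],[0,0,0],15],
  [[0,0,0],[0,0,0],15],
  [[0,0,0],[0,0,0],15],
], force=50)

```text
time_s: 32.08
tool_pos: [0.4427, -0.0773, 0.0034]
tool_rot: [-0.113, 3.138, -0.001]
wrist_force: [-0.1, 0.3, -0.5]
opening: 0.0384
```

Call:
send_rows([
  [[0,0,0],[0,0,-10],15],
  [[0,0,0],[0,0,-30],15],
  [[0,0,0],[0,0,-40],15],
  [[0,0,0],[0,0,-30],15],
  [[0,0,0],[0,0,-10],15],
  [[0,0,0],[0,0,0],15],
  [[0,0,0],[0,0,0],15],
])

```text
time_s: 32.67
tool_pos: [0.4394, -0.0769, 0.1291]
tool_rot: [0.112, -3.134, -0.001]
wrist_force: [-0.4, -0.7, -3.7]
opening: 0.0388
```

```bash
python3 - <<'E'
from h import *
delta(.4183,-.276,.12,94.1)
E
```

```text
pos [ 0.4394 -0.0769  0.1291] jaw 94.1 turn [ 0.1 -0.3  0. ] shift(now) [  35.3 -197.1    9.1] shift(after turn) [  35.3 -197.1    9.1] t 32.67 q7 1.74 op 38.8 F [-0.4 -0.7 -3.7]
```

Call:
send_rows([
  [[0,0,0],[3,-18,0],15],
  [[0,0,0],[7,-36,0],15],
  [[0,0,0],[7,-36,0],15],
  [[0,0,0],[7,-36,0],15],
  [[0,0,0],[5,-28,0],15],
  [[0,0,0],[4,-16,0],15],
  [[0,0,0],[2,-10,0],15],
  [[0,0,0],[0,0,0],15],
  [[0,0,0],[0,0,0],15],
  [[0,0,0],[0,0,0],15],
])

```text
time_s: 33.5
tool_pos: [0.4091, -0.2613, 0.1172]
tool_rot: [0.122, -3.114, -0.019]
wrist_force: [-0.3, 0.4, -3.7]
opening: 0.0389
```

```bash
python3 - <<'E'
from h import *
delta(.4183,-.276,.0415,94.1)
E
```

```text
pos [ 0.4091 -0.2613  0.1172] jaw 94.5 turn [ 0.8 -1.4  0.4] shift(now) [ -9.9 -16.3  75.3] shift(after turn) [ -8.1 -15.3  75.7] t 33.5 q7 2.11 op 38.9 F [-0.3  0.4 -3.7]
```

Call:
send_rows([
  [[0.8,-1.4,0.4],[-8,-15,0],15],
  [[0,0,0],[0,0,0],15],
  [[0,0,0],[0,0,0],15],
  [[0,0,0],[0,0,0],15],
  [[0,0,0],[0,0,15],15],
  [[0,0,0],[0,0,20],15],
  [[0,0,0],[0,0,12],15],
  [[0,0,0],[0,0,4],15],
  [[0,0,0],[0,0,0],15],
  [[0,0,0],[0,0,0],15],
])

```text
time_s: 34.33
tool_pos: [0.4225, -0.2682, 0.0642]
tool_rot: [-0.133, 3.136, 0.003]
wrist_force: [0.8, -0.2, -4.0]
opening: 0.0386
```

```bash
python3 - <<'E'
from h import *
delta(.4183,-.276,.0415,94.1)
E
```

```text
pos [ 0.4225 -0.2682  0.0642] jaw 94.9 turn [0.1 0.2 0.8] shift(now) [ 4.9 -7.4 22.6] shift(after turn) [ 4.8 -7.5 22.7] t 34.33 q7 2.12 op 38.6 F [ 0.8 -0.2 -4. ]
```

Call:
send_rows([
  [[0.1,0.2,0.8],[5,-8,0],15],
  [[0,0,0],[0,0,0],15],
  [[0,0,0],[0,0,0],15],
  [[0,0,0],[0,0,6],15],
  [[0,0,0],[0,0,6],15],
  [[0,0,0],[0,0,3],15],
  [[0,0,0],[0,0,0],15],
  [[0,0,0],[0,0,0],15],
])

```text
time_s: 35.0
tool_pos: [0.4196, -0.2789, 0.0505]
tool_rot: [-0.108, 3.136, -0.005]
wrist_force: [-0.1, 0.6, -3.7]
opening: 0.0383
```

```bash
python3 - <<'E'
from h import *
delta(.4183,-.276,.0415,94.1)
E
```

```text
pos [ 0.4196 -0.2789  0.0505] jaw 94.0 turn [-0.2  0.2 -0.1] shift(now) [1.2 3.  9. ] shift(after turn) [1.1 2.9 9. ] t 35.0 q7 2.12 op 38.3 F [-0.1  0.6 -3.7]
```

Call:
send_rows([
  [[-0.2,0.2,-0.1],[1,3,0],15],
  [[0,0,0],[0,0,0],15],
  [[0,0,0],[0,0,0],15],
  [[0,0,0],[0,0,4],15],
  [[0,0,0],[0,0,3],15],
  [[0,0,0],[0,0,1.5],15],
  [[0,0,0],[0,0,0.5],15],
  [[0,0,0],[0,0,0],15],
  [[0,0,0],[0,0,0],15],
])

```text
time_s: 35.75
tool_pos: [0.419, -0.2754, 0.0415]
tool_rot: [-0.113, 3.139, 0.001]
wrist_force: [-0.0, -0.5, -4.7]
opening: 0.0384
```

```bash
python3 - <<'E'
from h import *
delta(.4183,-.276,.0415,94.1)
E
```

```text
pos [ 0.419  -0.2754  0.0415] jaw 94.1 turn [0.  0.1 0. ] shift(now) [ 0.7 -0.5  0. ] shift(after turn) [ 0.7 -0.5  0. ] t 35.75 q7 2.12 op 38.4 F [-0.  -0.5 -4.7]
```

Call:
send_rows([
  [[0,0,0],[0,0,1],15],
  [[0,0,0],[0,0,0.5],15],
  [[0,0,0],[0,0,0.5],15],
  [[0,0,0],[0,0,0],15],
])

```text
time_s: 36.08
tool_pos: [0.419, -0.2754, 0.0415]
tool_rot: [-0.112, 3.138, 0.0]
wrist_force: [0.4, 0.2, -3.9]
opening: 0.0384
```

```bash
python3 - <<'E'
from h import *
delta(.4183,-.276,.0415,94.1)
E
```

```text
pos [ 0.419  -0.2754  0.0415] jaw 94.1 turn [ 0.   0.1 -0. ] shift(now) [ 0.7 -0.5  0. ] shift(after turn) [ 0.7 -0.5  0. ] t 36.08 q7 2.12 op 38.4 F [ 0.4  0.2 -3.9]
```

Call:
send_rows([
  [[0,0,0],[0,0,2],15],
  [[0,0,0],[0,0,2],15],
  [[0,0,0],[0,0,0],15],
  [[0,0,0],[0,0,0],15],
])

```text
time_s: 36.42
tool_pos: [0.4196, -0.2758, 0.0423]
tool_rot: [-0.112, 3.137, -0.002]
wrist_force: [-0.4, 0.1, -3.9]
opening: 0.0386
```

```bash
python3 - <<'E'
from h import *
delta(.4183,-.276,.0415,94.1)
E
```

```text
pos [ 0.4196 -0.2758  0.0423] jaw 94.1 turn [-0.1  0.2 -0. ] shift(now) [ 1.3 -0.1  0.8] shift(after turn) [ 1.3 -0.1  0.8] t 36.42 q7 2.12 op 38.6 F [-0.4  0.1 -3.9]
```

Call:
send_rows([
  [[0,0,0],[0,0,2],15],
  [[0,0,0],[0,0,2],15],
  [[0,0,0],[0,0,1.5],15],
])

```text
time_s: 36.67
tool_pos: [0.4198, -0.276, 0.0414]
tool_rot: [-0.111, 3.137, -0.002]
wrist_force: [-2.3, 2.3, 16.8]
opening: 0.0385
```

```bash
python3 - <<'E'
from h import *
delta(.4183,-.276,.0415,94.1)
E
```

```text
pos [ 0.4198 -0.276   0.0414] jaw 94.0 turn [-0.1  0.2 -0.1] shift(now) [ 1.5  0.1 -0.1] shift(after turn) [ 1.5  0.1 -0.1] t 36.67 q7 2.12 op 38.5 F [-2.3  2.3 16.8]
```

Firm contact; release and retreat.

Call:
send_rows([
  [[0,0,0],[0,0,0],50],
  [[0,0,0],[0,0,0],60],
  [[0,0,0],[0,0,0],75],
  [[0,0,0],[0,0,0],75],
  [[0,0,0],[0,0,0],75],
  [[0,0,0],[0,0,-10],75],
  [[0,0,0],[0,0,-25],75],
  [[0,0,0],[0,0,-40],75],
  [[0,0,0],[0,0,-40],75],
  [[0,0,0],[0,0,-25],75],
  [[0,0,0],[0,0,0],75],
  [[0,0,0],[0,0,0],75],
])

```text
time_s: 37.67
tool_pos: [0.4197, -0.2761, 0.1873]
tool_rot: [-0.111, 3.139, 0.0]
wrist_force: [0.1, -1.5, -0.6]
opening: 0.0641
```

```bash
python3 - <<'E'
from h import *
delta(.4183,-.276,.2,94.1)
s=snapshot('wrist');rects(s,(24,110,100),(36,255,255),.038)
a=s['frame'][:,:,::-1];b=snapshot('top');t=b['frame'][120:300,190:430,::-1]
c=snapshot('scene')['frame'][90:330,80:400,::-1]
im=np.hstack([cv2.resize(a,(384,288)),cv2.resize(c,(384,288))]);im=np.vstack([im,cv2.resize(cv2.resize(t,(384,288)),(384,288)).repeat(2,1)]) if 0 else np.vstack([im,np.hstack([cv2.resize(t,(384,288)),np.zeros((288,384,3),np.uint8)])])
cv2.imwrite('pics/final.png',im)
for n in('plant','ink','notebook','weight','coaster','clock','mug'):
  for k in('top','scene'): print(n,k,[(np.round(r['point'],3).tolist(),round(r['score'],2)) for r in mark_of(n,k)])
E
```

```text
pos [ 0.4197 -0.2761  0.1873] jaw 94.0 turn [ 0.   0.  -0.1] shift(now) [  1.3   0.2 -12.7] shift(after turn) [  1.4   0.2 -12.7] t 37.67 q7 2.13 op 64.1 F [ 0.1 -1.5 -0.6]
c [ 417.7 -275.1] size [91.7 60.1] yaw 4.0 (221, 121, 69, 101)
plant top [([0.626, 0.14, 0.021], 0.79), ([0.413, 0.285, -0.001], 0.29)]
plant scene [([0.618, 0.141, 0.024], 0.86)]
ink top [([0.634, 0.019, 0.014], 0.88)]
ink scene [([0.632, 0.02, 0.017], 0.67)]
notebook top [([0.72, 0.329, -0.002], 0.95), ([0.429, 0.434, 0.001], 0.88), ([0.422, -0.279, 0.023], 0.57)]
notebook scene [([0.417, -0.276, 0.025], 0.58), ([0.433, 0.436, -0.002], 0.57)]
weight top [([0.415, -0.276, 0.038], 0.37)]
weight scene [([0.421, -0.277, 0.04], 0.52)]
coaster top [([0.62, 0.142, 0.016], 0.73)]
coaster scene [([0.622, 0.142, 0.018], 0.7), ([0.634, 0.014, -0.002], 0.44), ([0.414, -0.275, 0.026], 0.17)]
clock top [([0.64, -0.108, 0.017], 0.76), ([0.621, 0.141, 0.021], 0.6)]
clock scene [([0.641, -0.104, 0.012], 0.64), ([0.419, -0.275, -0.001], 0.3)]
mug top [([0.787, 0.045, -0.002], 0.75), ([0.631, 0.024, 0.001], 0.48)]
mug scene [([0.792, 0.042, 0.004], 0.56)]
```

View pics/final.png

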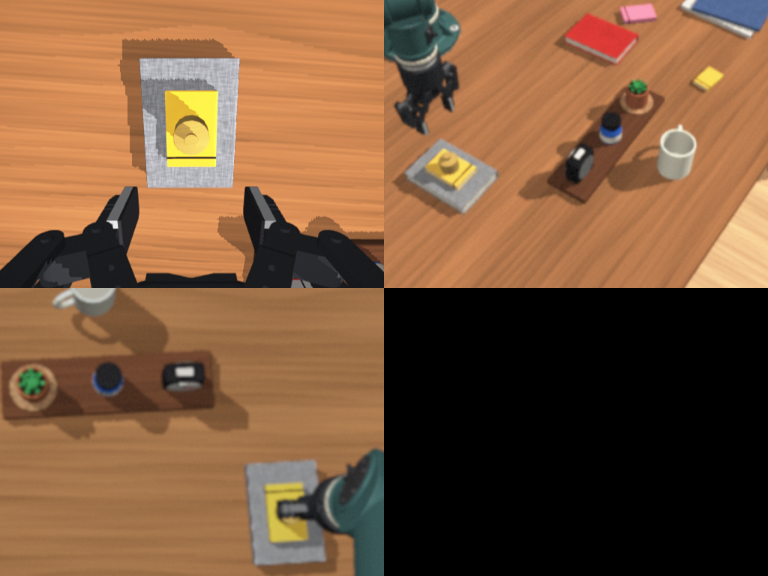

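All in place: the wrist view shows the weight at (191,135) on the notebook on the grey book. The scene view shows the plant, ink and clock in a row, with the mug unmoved. Handing in.

```bash
python3 -c "
from h import *
print(sign_off(),state()['time_s'])"
```

```text
the job is handed in; nothing more can be done
the job is handed in; nothing more can be done
```

The desk is set out as asked and handed in at about 38 s of the 104 s allowed; no verdict came back. I did it in the order given: plant, ink jar, yellow notebook, paperweight.

Last checks (positions in mm, world frame; camera readings are good to about 4 mm):
- **Plant:** it read (626,140) from the top camera and (618,141) from the scene camera. The coaster centre is about (621,142). It was upright in every picture I viewed.
- **Ink jar:** it stands at about (633,19). The point midway between coaster and clock is about (631,18).
- **Notebook:** it lies at (418,-275) with yaw 4.0°. The grey book is at about (418.5,-277) with yaw 4.2°.
- **Paperweight:** it stands at about (418,-276), on the middle of the notebook.
- **Mug:** it has not moved, within camera error.

- **Off-target moves:** sideways moves overshot several times and were corrected before gripping or placing. On the way down to the ink jar, the fingers came within a few millimetres of it. The jar stood upright, within about 1 mm of where I had measured it.
- **Forces:** readings at the end of each move stayed below about 20 N. The highest was 17 N, when the paperweight was set down.

The two cameras disagreed by up to 8 mm on the plant's x position. No other check failed.

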